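# Make up the coding kit and the line-check kit in their shadow-foam trays

## Task

Make up the two station kits on the front of the table: in the orange tray the coding kit, with the ink pad laid in the large cut-out and the date stamp stood upright in the small one, and in the green tray the line-check kit, with the loose gold cap top side up in the round cut-out and the tally counter face up in the oblong one, its ring along the cut-out's length. Each thing must sit flat on the floor of its own cut-out, about in the middle and lengthwise. Leave the red marker and the tape roll where they are.

Things in the scene. Friction and masses are not known exactly. Their poses are not given: they have to be found in the camera images.
- ink_pad_mid (a point): Closed ink pad, a flat dark box 62 x 94 x 19 mm with a blue lid, on the front of the table (not the one by the back wall). Point at its centre, 9.5 mm above its underside. x along the 62 mm side, y along the 94, z up. Grasp from above across the 62 mm. Either way round is right in its cut-out.
- stamp_mid (a point): Wooden date stamp upright on the front of the table (not the one by the back wall), 76 mm tall: a block 30 (x) x 50 (y) mm, up to 22 mm high, with a turned round handle on top, its knob 29 mm across from 54 to 71 mm above the underside, its neck 18 mm. Point on its axis at half height, 38 mm above the underside; z up. Grasp the knob from above, in any direction, or the block. Either way round is right.
- counter_mid (a point): Grey-white hand tally counter lying face up: round case 46 mm across, 20 mm high, with a finger ring that sticks out along -x to 44 mm from this point (low, thin) and a small knob along +x to 32 mm. Point on the axis of the case, 10 mm above the underside; z up. Grasp from above across the case, along y. The ring may point either way along its cut-out.
- cap_mid (a point): Loose gold twist-off jar cap lying top side up, 63 mm round and 14 mm high. Point at its centre, 7 mm above the underside; z up. Grasp from above across it, in any direction.
- red_marker_mid (a point): White marker pen with a red cap lying beside the stock, near the wall: a bystander, leave it. 138 mm long (y), 19 mm thick. Point at its middle, 8.5 mm up. The side wall's face is at world y = -0.478 m; behind the stock and the right-hand tray stand yellow crates, 0.345 m high, front face at world x = 0.56 m.
- tape_mid (a point): Roll of brown tape lying flat, 80 mm round, 24 mm high: a bystander, leave it. Point at its centre, 12 mm up. Left of it is the heater stand, from world y = 0.20 m on: a wire ring 0.1 m high with a 0.19 m rod in front. Behind it a blue container, 0.21 m high, front face at world x = 0.59 m.
- orange_tray: Orange tray, fixed, dark foam inside. 127 (x) x 146 (y) mm, rim 13 high (flush with the foam); origin: centre of underside, z up. Two 5 mm deep cut-outs with orange floor at z 8 mm. Ink pad's: 110 (x) x 78 (y) mm, centred at x 0, y +25.5 mm. Stamp's: 66 (x) x 46 (y) mm, centred at x 0, y -41.5 mm. The pad's and the stamp's long sides (their y) lie along tray x.
- green_tray: Green tray, fixed, dark foam inside. 115 (x) x 165 (y) mm, rim 13 high (flush with the foam); origin: centre of underside, z up. Two 5 mm deep cut-outs with green floor at z 8 mm. Cap's: round, 79 mm, centred at x 0, y +34.5 mm. Counter's: 98 (x) x 64 (y) mm, centred at x 0, y -42 mm; the centre of the case goes there, ring along tray x.

How it is judged:
By the outcome, as a careful person would: the job done as asked, in the order asked, and still so for the second after the job is handed in, with the robot touching nothing.
It also fails if it takes over 112 s, if anything falls off the work surface, if the arm or the gripper's body presses on something with over 40 N, if the wrist force passes 120 N, or if a joint passes its speed limit or range.

## Robot

A 7-joint arm with a two-finger parallel gripper is mounted at the origin on a cart in front of the work surface, level with it; the furniture and walls round the work are solid. World frame = base frame: x ahead of the robot, y to its left, z up, the work surface at z = 0. Lengths are in m, angles in rad, forces in N, time in s.
With the tool pointing down it reaches from about 0.425 to 0.875 m from the base axis. Payload 9.9 kg.
Tool frame: the origin (TCP) lies between the finger pads; the fingertips stand 19 mm ahead of it and the grasp point (between the pads) is the TCP (bot.tips_ahead is the distance from the TCP to the fingertips, in m); z points along the fingers, y is the line along which they close (so a half turn about z gives the same grasp; the last joint's range is limited). The gripper opens to 85 mm and grips with 20 to 120 N. Pads are 22 mm wide; open, the fingers measure 114 mm over their backs; the gripper's body (76 mm by 85 mm) begins 54 mm behind the grasp point. The pads swing forward as they close: fully open they stand 13 mm farther back than shut.
Start: joints at [-1.411, 0.576, 0.025, 1.437, -0.015, 1.129, -0.057], TCP at [0.163, 0.655, 0.25] pointing down, gripper open.
Joint ranges: [-2.76, 2.76], [-0.34, 2.15], [-1.52, 1.57], [0.19, 2.46], [-1.09, 4.23], [0.17, 1.99], [-2.82, 2.82]. Speed limits (rad/s): [2.22, 2.22, 3.01, 3.01, 3.14, 3.14, 3.14].

## Interface

Orientations are given as a rotation vector (axis times angle).
In Python, from rig import bot gives the robot as it stands.
- The arm moves only by the shell command python3 -m pendant 'ROWS' [FORCE]. ROWS is JSON, a list of rows, each an object with "twist": the turn, a rotation vector about the tool's x, y, z each as a share of 0.5 rad, from -1 to 1, a list of three; "dp": the shift along the tool's x, y, z each as a share of 15 cm, from -1 to 1, a list of three; "fingers": the opening, from 0 (shut) to 1 (fully open). A call has 1 to 8 rows; each row is the pose to reach, as a shift and turn from the pose commanded when the call began, along the tool's axes at that moment; what a row does not reach only later rows make up. A row lasts 1/12 s, in which the tool goes at most 41.7 mm and 7.16 degrees, less where a joint would pass 70% of its speed; a pose out of reach is approached as far as the arm can. A call with a number of a shift or a turn outside -1 to 1 is refused whole. A call with a gripper value outside its range is refused whole. The fingers move at their own pace and stop on an object; FORCE is the grip in N (left out, the last holds). Time passes only in rows, so rows that repeat a pose let the fingers close. It gives the time, the measured TCP pose, the force, the opening and the grip force at its end, in the units of the state.
- bot.get_state(): the state, without advancing time (a new reading comes with each control period).
- bot.grab_frame(name): name is "scene" or "top" or "wrist"; returns a dict with "image" (480x640x3 uint8, red, green, blue), "depth" (480x640 float32, m along the optical axis (not along the pixel's ray), 0 where there is no reading), "camera_matrix" (3x3 intrinsics, pixels), "T" (4x4, takes a point from camera to world coordinates); the wrist camera has in their place "hand_eye" (4x4, takes a point from camera to tool coordinates, whose origin is the TCP and whose axes are the flange's). Camera axes: x right, y up, looking along -z (the intrinsics and any distortion apply to the point x, -y, -z); pixel columns grow to the right and rows downward; lengths in m; the calibration is good to about 2 mm. The wrist camera is an equidistant fisheye: a pixel r from the principal point sees the ray r / f radians off the axis. A picture is of the moment at which its call begins: read the wrist's pose just before it.
- bot.hand_in(): hands the job in; it is judged then, once.
The state is a dict: "time_s": time; "joints": joint angles; "joint_vel": joint speeds; "joint_efforts": joint torques, N m; "tool_pos": TCP position; "orientation": TCP orientation; "wrist_force": force on the tool from outside, world axes, zero at the start; "torque": the same for the moment, N m; "gripper_width": opening from 0.0 (shut) to 1.0 (fully open); "grasp_force": force on a finger pad.
Only numpy, scipy, OpenCV 4.12 (cv2) and the standard library are available. Lean on these libraries where they do the work, as an engineer would, in place of code of your own. Each camera call takes 0.05 s, during which the arm holds its last target. There are 200 camera calls.

## Working session

There is one attempt and no reset: what is moved stays moved. The work goes in short steps, Python scripts to look and compute and a shell command to move; the robot and the scene stay as the last step left them, time stands still between calls to the robot, and variables do not carry over. Pictures are saved under pics/ and viewed, at most 14 in all, crops included, and the job is handed in when it is done.

```bash
ls; mkdir -p pics
python3 - <<'E'
from rig import bot
import cv2,numpy as np
print(bot.get_state())
for n in ["scene","top"]:
    f=bot.grab_frame(n)
    np.savez(""+n+"0.npz",**f)
    cv2.imwrite(f"pics/{n}0.png",f["image"][:,:,::-1])
    print(n,f["camera_matrix"],f["T"],[k for k in f])
E
```

```text
pics
{'time_s': 0.0, 'joints': array([-1.41083069,  0.5765391 ,  0.02481211,  1.43793694, -0.01498733,
        1.12897944, -0.05653386]), 'joint_vel': array([ 8.57944012e-05, -1.91308486e-03,  6.94065142e-04, -3.96117870e-04,
        1.30507386e-03,  1.20947325e-03,  1.62717796e-04]), 'joint_efforts': array([-1.43541369e-03, -7.65743494e+01,  2.24974729e+00, -2.85981667e+01,
        1.52570667e-02,  1.25100298e-02, -1.96706719e-05]), 'tool_pos': array([0.16279285, 0.65463192, 0.249427  ]), 'orientation': array([-3.81893808e-01, -3.11817048e+00,  2.62986748e-03]), 'wrist_force': array([ 0.39335172,  0.14174436, -0.03025373]), 'torque': array([-0.014401  ,  0.05327541,  0.00020868]), 'grasp_force': 0.0, 'gripper_width': 1.0028794242333}
scene [[466.04879035   0.         320.50398026]
 [  0.         466.04879035 245.9858519 ]
 [  0.           0.           1.        ]] [[-0.68620195  0.62855924 -0.36611495  0.06865995]
 [-0.7273866  -0.58880061  0.35245224  0.23228669]
 [ 0.0059684   0.50816052  0.8612417   0.86054503]
 [ 0.          0.          0.          1.        ]] ['image', 'depth', 'camera_matrix', 'T']
top [[462.95534868   0.         323.29806665]
 [  0.         462.95534868 243.29986492]
 [  0.           0.           1.        ]] [[-1.61871446e-02  9.82676981e-01 -1.84618329e-01  2.56510354e-01]
 [-9.99864922e-01 -1.64348111e-02  1.88754525e-04 -8.98214034e-02]
 [-2.84868263e-03  1.84596446e-01  9.82810275e-01  9.88815889e-01]
 [ 0.00000000e+00  0.00000000e+00  0.00000000e+00  1.00000000e+00]] ['image', 'depth', 'camera_matrix', 'T']
```

View pics/scene0.png

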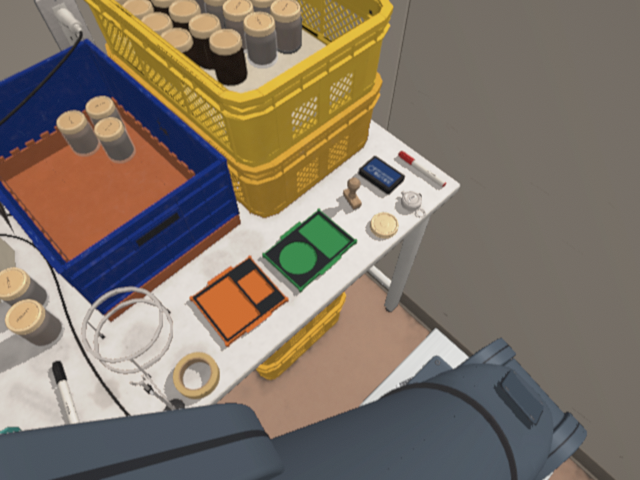

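View pics/top0.png

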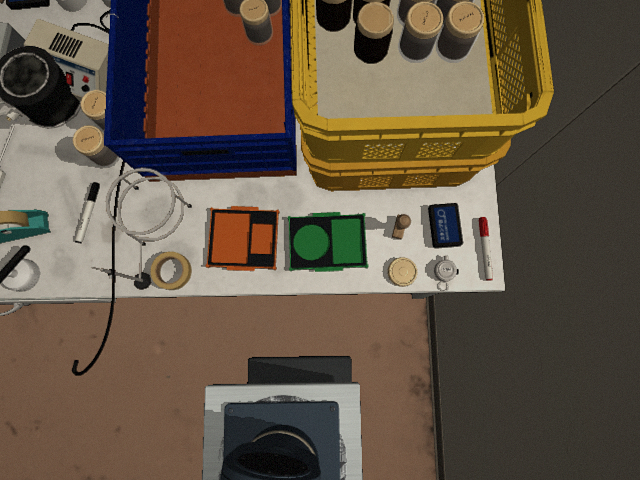

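The scene view shows the trays at (238,300) orange and (310,250) green, and the stamp (352,192), pad (381,174), cap (384,224), counter (412,202) and marker (422,168). In the top view these are the orange tray (242,238), green tray (327,241), stamp (400,226), pad (445,226), cap (402,271), counter (445,269) and marker (486,248).

```bash
cat > h.py <<'E'
import numpy as np, cv2
from scipy.spatial.transform import Rotation as R
def ray(f,px):
    K=f["camera_matrix"];T=f["T"]
    px=np.atleast_2d(np.asarray(px,float))
    d=np.c_[(px[:,0]-K[0,2])/K[0,0],-(px[:,1]-K[1,2])/K[1,1],-np.ones(len(px))]
    return T[:3,3],d@T[:3,:3].T
def plane(f,px,z):
    o,d=ray(f,px); return o+d*((z-o[2])/d[:,2])[:,None]
def tri(f,p,g,q):
    o,d=ray(f,p);e,c=ray(g,q);d=d[0];c=c[0]
    s=np.linalg.lstsq(np.c_[d,-c],e-o,rcond=None)[0]
    a=o+d*s[0];b=e+c*s[1];return (a+b)/2,np.linalg.norm(a-b)
def cloud(f):
    v,u=np.mgrid[:480,:640]; K=f["camera_matrix"];Z=f["depth"]
    P=np.stack([(u-K[0,2])/K[0,0]*Z,-(v-K[1,2])/K[1,1]*Z,-Z],-1)
    return P@f["T"][:3,:3].T+f["T"][:3,3]
def blobs(m,n=15):
    c,_=cv2.findContours(m.astype(np.uint8),cv2.RETR_EXTERNAL,cv2.CHAIN_APPROX_NONE)
    return sorted([x[:,0] for x in c if cv2.contourArea(x)>n],key=lambda x:-cv2.contourArea(x.reshape(-1,1,2)))
def cen(c):
    m=cv2.moments(c.reshape(-1,1,2));return np.array([m['m10'],m['m01']])/m['m00']
E
cat > m1.py <<'E'
from h import *
F={n:dict(np.load(n+"0.npz")) for n in("top","scene")}
roi={"top":(200,380,470,295),"scene":(180,140,460,350)}
C={}
for n,f in F.items():
    hsv=cv2.cvtColor(f["image"],cv2.COLOR_RGB2HSV).astype(int);H,S,V=hsv[...,0],hsv[...,1],hsv[...,2]
    P=cloud(f);x,y,z=P[...,0],P[...,1],P[...,2]
    W=(x>.38)&(x<.56)&(y<.06)&(y>-.5)
    ok=W&(f["depth"]>0)&(abs(z)<.1)
    print(n,"table z",np.median(z[ok&(S<30)&(V>170)]),"noise",np.std(z[ok&(S<30)&(V>170)&(abs(z)<.01)]))
    masks={"orange":(H>3)&(H<14)&(S>190)&(V>180)&ok,"green":(H>55)&(H<80)&(S>120)&(V>90)&ok,
      "blue":(H>95)&(H<125)&(S>80)&ok,"gold":(H>14)&(H<28)&(S>60)&ok&(V>120)&(y<-.2),
      "brown":(H<15)&(S>70)&ok&(y<-.2),"tall":ok&(z>.007)&(y<-.2)}
    for k,m in masks.items():
        for c in blobs(m,40 if k!="tall" else 60):
            p=cen(c);zz=np.median(z[m&(cv2.drawContours(np.zeros((480,640),np.uint8),[c.reshape(-1,1,2)],-1,1,-1)>0)])
            r=cv2.minAreaRect(plane(f,c,zz)[:,:2].astype(np.float32))
            print(n,k,p.round(1),"px rect m",np.round(r[0],4),np.round(r[1],4),round(r[2],1),"z",round(float(zz),4),"plane",plane(f,p,zz)[0].round(4))
E
python3 m1.py
python3 - <<'E'
import cv2
a=cv2.imread('pics/top0.png')[195:305,195:515];b=cv2.imread('pics/scene0.png')[140:350,180:460]
import numpy as np
a=cv2.resize(a,None,fx=2.5,fy=2.5,interpolation=2);b=cv2.resize(b,(427,320))
o=np.zeros((600,800,3),np.uint8);o[:275]=a;o[275:595,:427]=b;cv2.imwrite('pics/crop0.png',o)
E
```

```text
top table z -0.0002357741997513485 noise 0.0017660720262783279
top green [346.  240.6] px rect m [ 0.4456 -0.1389] [0.0593 0.0962] 90.0 z 0.0078 plane [ 0.4459 -0.1391  0.0078]
top green [310.5 242. ] px rect m [ 0.4455 -0.0625] [0.0711 0.074 ] 44.5 z 0.0076 plane [ 0.4442 -0.0624  0.0076]
top green [329.  268.6] px rect m [ 0.3852 -0.1002] [0.0573 0.0064] 89.1 z 0.013 plane [ 0.385  -0.1013  0.013 ]
top green [324.7 214. ] px rect m [ 0.5043 -0.0989] [0.0078 0.0651] 1.8 z 0.0127 plane [ 0.5045 -0.094   0.0127]
top blue [446.1 224.4] px rect m [ 0.4762 -0.3541] [0.0792 0.0479] 3.5 z 0.0185 plane [ 0.4758 -0.3543  0.0185]
top gold [402.2 264.1] px rect m [ 0.3939 -0.2569] [0.0274 0.0576] 1.9 z 0.0122 plane [ 0.3922 -0.2571  0.0122]
top gold [399.  232.6] px rect m [ 0.4584 -0.2525] [0.0216 0.0175] 89.0 z 0.0188 plane [ 0.4594 -0.2523  0.0188]
top brown [483.6 227. ] px rect m [ 0.4706 -0.4349] [0.0422 0.0196] 1.7 z 0.0152 plane [ 0.4693 -0.4355  0.0152]
top tall [512.2 222.9] px rect m [ 0.4738 -0.48  ] [0.0416 0.1987] 90.0 z 0.0571 plane [ 0.4679 -0.4802  0.0571]
top tall [445.5 225.
[... 2072 characters left out ...]
.4797  0.0564]
scene tall [381.3 173.2] px rect m [ 0.4739 -0.3499] [0.0973 0.0678] 4.1 z 0.0173 plane [ 0.4731 -0.3499  0.0173]
scene tall [352.5 191.6] px rect m [ 0.4771 -0.2556] [0.0391 0.0834] 46.6 z 0.0281 plane [ 0.4762 -0.257   0.0281]
scene tall [417.2 164.3] px rect m [ 0.4357 -0.434 ] [0.1141 0.0216] 2.6 z 0.0136 plane [ 0.4356 -0.4341  0.0136]
scene tall [378.9 219. ] px rect m [ 0.3934 -0.2555] [0.0271 0.0611] 1.9 z 0.0118 plane [ 0.3919 -0.2554  0.0118]
scene tall [323.4 161.5] px rect m [ 0.556  -0.2429] [0.0201 0.0804] 46.2 z 0.0686 plane [ 0.5585 -0.2453  0.0686]
scene tall [406.4 195.7] px rect m [ 0.393  -0.3407] [0.0274 0.0486] 6.5 z 0.0187 plane [ 0.39   -0.3427  0.0187]
```

View pics/crop0.png

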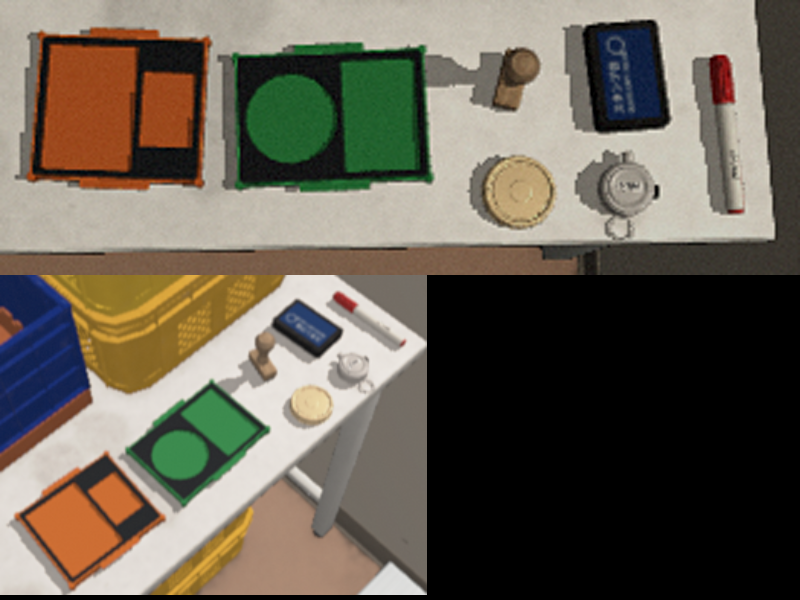

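The crop shows the orange cut-outs at (87,107) and (167,110), the green ones at (290,118) and (378,115), and the stamp leaning in perspective at (515,80). The pad (625,78) is turned a few degrees. The counter is at (627,190), with its ring at (620,227) toward the robot.

I'll move now, round the heater, towards a point above the trays.

```bash
sed -i 's/W=(x>.38)&(x<.56)&(y<.06)&(y>-.5)/W=(x>.33)\&(x<.555)\&(y<.12)\&(y>-.47)/' m1.py; python3 m1.py | grep -v "wall"
python3 -m pendant '[{"twist":[0,0,-0.25],"dp":[-0.3,-0.15,0],"fingers":1},{"twist":[0,0,-0.49],"dp":[-0.6,-0.3,0],"fingers":1},{"twist":[0,0,-0.49],"dp":[-0.94,-0.45,0],"fingers":1},{"twist":[0,0,-0.49],"dp":[-0.94,-0.45,0],"fingers":1},{"twist":[0,0,-0.49],"dp":[-0.94,-0.45,0],"fingers":1},{"twist":[0,0,-0.49],"dp":[-0.94,-0.45,0],"fingers":1}]'
```

```text
top table z -0.00022153834293431318 noise 0.001793429886089807
top green [346.  240.6] px rect m [ 0.4456 -0.1389] [0.0593 0.0962] 90.0 z 0.0078 plane [ 0.4459 -0.1391  0.0078]
top green [310.5 242. ] px rect m [ 0.4455 -0.0625] [0.0711 0.074 ] 44.5 z 0.0076 plane [ 0.4442 -0.0624  0.0076]
top green [329.  268.6] px rect m [ 0.3852 -0.1002] [0.0573 0.0064] 89.1 z 0.013 plane [ 0.385  -0.1013  0.013 ]
top green [324.7 214. ] px rect m [ 0.5043 -0.0989] [0.0078 0.0651] 1.8 z 0.0127 plane [ 0.5045 -0.094   0.0127]
top blue [446.1 224.4] px rect m [ 0.4762 -0.3541] [0.0792 0.0479] 3.5 z 0.0185 plane [ 0.4758 -0.3543  0.0185]
top gold [402.7 271.2] px rect m [ 0.3775 -0.258 ] [0.0593 0.0581] 43.2 z 0.0125 plane [ 0.3769 -0.2574  0.0125]
top gold [399.  232.6] px rect m [ 0.4584 -0.2525] [0.0216 0.0175] 89.0 z 0.0188 plane [ 0.4594 -0.2523  0.0188]
top brown [483.6 227. ] px rect m [ 0.4706 -0.4349] [0.0422 0.0196] 1.7 z 0.0152 plane [ 0.4693 -0.4355  0.0152]
top tall [445.5 225.2] px rect m [ 0.4745 -0.3529] [0.0956 0.0642] 3.9 z 0.0182 plane [ 0.4741 -0.3531  0.0182]
top tall [402.6 271.
[... 2218 characters left out ...]
] px rect m [ 0.4739 -0.3499] [0.0973 0.0678] 4.1 z 0.0173 plane [ 0.4731 -0.3499  0.0173]
scene tall [383.9 223.5] px rect m [ 0.3766 -0.2552] [0.0597 0.0632] 5.2 z 0.0117 plane [ 0.3765 -0.255   0.0117]
scene tall [352.5 191.6] px rect m [ 0.4771 -0.2556] [0.0391 0.0834] 46.6 z 0.0281 plane [ 0.4762 -0.257   0.0281]
scene tall [421.3 167.2] px rect m [ 0.424  -0.4344] [0.1377 0.0217] 2.3 z 0.0135 plane [ 0.4231 -0.4345  0.0135]
scene tall [410.9 199.1] px rect m [ 0.3761 -0.3419] [0.0449 0.0503] 40.4 z 0.0186 plane [ 0.3769 -0.343   0.0186]
time_s: 0.6
tool_pos: [0.2858, 0.5538, 0.2502]
orientation: [0.005, 3.141, -0.001]
wrist_force: [-0.5, -0.2, 0.6]
gripper_width: 1.003
grasp_force: 0.0
```

```bash
python3 -m pendant '[{"twist":[0,0,0],"dp":[-0.2,-0.2,0],"fingers":1},{"twist":[0,0,0],"dp":[-0.5,-0.5,0],"fingers":1},{"twist":[0,0,0],"dp":[-0.7,-0.7,0],"fingers":1},{"twist":[0,0,0],"dp":[-0.85,-1,0],"fingers":1},{"twist":[0,0,0],"dp":[-0.85,-1,0],"fingers":1},{"twist":[0,0,0],"dp":[-0.85,-1,0],"fingers":1}]' | head -2
python3 -m pendant '[{"twist":[0,0,0],"dp":[-0.1,-0.28,0],"fingers":1},{"twist":[0,0,0],"dp":[-0.2,-0.55,0],"fingers":1},{"twist":[0,0,0],"dp":[-0.25,-0.8,0],"fingers":1},{"twist":[0,0,0],"dp":[-0.25,-1,0],"fingers":1},{"twist":[0,0,0],"dp":[-0.25,-1,0],"fingers":1}]' | head -2
python3 -m pendant '[{"twist":[0,0,0],"dp":[0,-0.28,0],"fingers":1},{"twist":[0,0,0],"dp":[0,-0.55,0],"fingers":1},{"twist":[0,0,0],"dp":[0,-0.8,0],"fingers":1},{"twist":[0,0,0],"dp":[0,-1,0],"fingers":1},{"twist":[0,0,0],"dp":[0,-1,0],"fingers":1}]' | head -2
python3 -m pendant '[{"twist":[0,0,0],"dp":[0,-0.28,0],"fingers":1},{"twist":[0,0,0],"dp":[0,-0.55,0],"fingers":1},{"twist":[0,0,0],"dp":[0,-0.8,0],"fingers":1},{"twist":[0,0,0],"dp":[0,-0.9,0],"fingers":1},{"twist":[0,0,0],"dp":[0,-0.9,0],"fingers":1},{"twist":[0,0,0],"dp":[0,-0.9,0],"fingers":1}]'
python3 - <<'E'
from rig import bot
import numpy as np,cv2
s=bot.get_state();f=bot.grab_frame("wrist")
np.savez("w1.npz",tp=s["tool_pos"],ori=s["orientation"],**f);cv2.imwrite("pics/w1.png",f["image"][:,:,::-1])
print(f["camera_matrix"],f["hand_eye"].round(4),s["joints"])
E
```

```text
time_s: 1.1
tool_pos: [0.4151, 0.3999, 0.2502]
time_s: 1.52
tool_pos: [0.4492, 0.2499, 0.2502]
time_s: 1.93
tool_pos: [0.4486, 0.1011, 0.2504]
time_s: 2.43
tool_pos: [0.4496, -0.0282, 0.2503]
orientation: [-0.002, 3.142, 0.001]
wrist_force: [-0.7, 0.4, 0.6]
gripper_width: 0.999
grasp_force: 0.0
[[371.64829954   0.         318.69161027]
 [  0.         371.64829954 245.21966369]
 [  0.           0.           1.        ]] [[-5.000e-04  9.621e-01  2.726e-01  6.890e-02]
 [ 1.000e+00  7.000e-04 -6.000e-04 -3.000e-04]
 [-8.000e-04  2.726e-01 -9.621e-01 -1.241e-01]
 [ 0.000e+00  0.000e+00  0.000e+00  1.000e+00]] [-0.13662718  0.24599693  0.1205718   2.00284737 -0.03832938  0.89473715
  1.57633973]
```

View pics/w1.png

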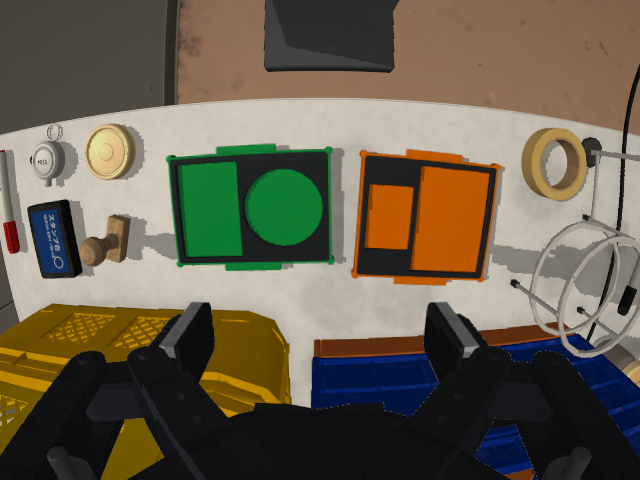

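The wrist view shows the green cut-outs at (211,208) and (284,207), the orange ones at (389,216) and (453,218), the pad (55,240), stamp (105,242), counter (46,160), cap (110,152) and tape (554,163). Next I'll move over the stock, take a second wrist picture and measure from both places.

```bash
python3 -m pendant '[{"twist":[0,0,0],"dp":[0,-0.28,0],"fingers":1},{"twist":[0,0,0],"dp":[0,-0.55,0],"fingers":1},{"twist":[0,0,0],"dp":[0,-0.8,0],"fingers":1},{"twist":[0,0,0],"dp":[0,-1,0],"fingers":1},{"twist":[0,0,0],"dp":[0,-1,0],"fingers":1}]' | head -2
python3 -m pendant '[{"twist":[0,0,0],"dp":[0,-0.28,0],"fingers":1},{"twist":[0,0,0],"dp":[0,-0.55,0],"fingers":1},{"twist":[0,0,0],"dp":[0,-0.85,0],"fingers":1},{"twist":[0,0,0],"dp":[0,-0.85,0],"fingers":1},{"twist":[0,0,0],"dp":[0,-0.85,0],"fingers":1},{"twist":[0,0,0],"dp":[0,-0.85,0],"fingers":1}]'
cat >> h.py <<'E'
def grab(name):
    from rig import bot
    s=bot.get_state();f=bot.grab_frame("wrist")
    np.savez(name+".npz",tp=s["tool_pos"],ori=s["orientation"],**f);cv2.imwrite("pics/"+name+".png",f["image"][:,:,::-1])
    return load(name)
def load(name):
    f=dict(np.load(name+".npz"));T=np.eye(4);T[:3,:3]=R.from_rotvec(f["ori"]).as_matrix();T[:3,3]=f["tp"];f["T"]=T@f["hand_eye"];f["fish"]=1;return f
_ray=ray
def ray(f,px):
    if "fish" not in f: return _ray(f,px)
    K=f["camera_matrix"];d=(np.atleast_2d(np.asarray(px,float))-K[:2,2])/K[0,0]
    r=np.linalg.norm(d,axis=1)+1e-12;s=np.sin(r)/r
    return f["T"][:3,3],np.c_[d[:,0]*s,-d[:,1]*s,-np.cos(r)]@f["T"][:3,:3].T
def hsv(f):
    q=cv2.cvtColor(cv2.GaussianBlur(f["image"],(3,3),0),cv2.COLOR_RGB2HSV).astype(int);return q[...,0],q[...,1],q[...,2]
def rep(f,c,z,tag):
    """centroid pixel, min-area rectangle on plane z, its long-axis angle to world x in degrees"""
    P=plane(f,c,z);r=cv2.minAreaRect((P[:,:2]*1000).astype(np.float32));a=cv2.boxPoints(r);e=[a[1]-a[0],a[2]-a[1]];e=max(e,key=np.linalg.norm)
    ang=(np.degrees(np.arctan2(e[1],e[0]))+90)%180-90
    q=cen(P[:,:2].astype(np.float32)*1000)
    print(tag,"px",cen(c).round(1),"cen mm",q.round(1),"rect",np.round(r[0],1),np.round(r[1],1),"long ang",round(ang,1));return q
E
cat > m2.py <<'E'
from h import *
import sys
for n in sys.argv[1:]:
    f=load(n);H,S,V=hsv(f)
    v,u=np.mgrid[:480,:640];P=plane(f,np.c_[u.ravel(),v.ravel()],0.01).reshape(480,640,3)
    W=(P[...,0]>.32)&(P[...,0]<.54)&(P[...,1]<.14)&(P[...,1]>-.42)&(v<300)
    St=W&(P[...,1]<-.2)
    for k,m,z in [("orange",(H<14)&(S>150)&(V>100)&W&(P[...,1]>-.01),.008),("green",(H>50)&(H<85)&(S>120)&W&(V>60),.008),
       ("pad",(V<90)&St,.019),("lid",(H>95)&(H<125)&(S>110)&(V>50)&St,.019),("gold",(H>14)&(H<30)&(S>80)&St&(V>130),.013),("brown",(H<18)&(S>60)&(V<170)&St,.02)]:
        for c in blobs(m,250): rep(f,c,z,n+" "+k)
E
python3 - <<'E'
from h import *
grab("w2")
E
python3 m2.py w1 w2
```

```text
time_s: 2.9
tool_pos: [0.4497, -0.1833, 0.2504]
time_s: 3.4
tool_pos: [0.4507, -0.3046, 0.2498]
orientation: [0.005, -3.141, -0.002]
wrist_force: [-0.3, -0.2, -0.1]
gripper_width: 0.998
grasp_force: 0.0
w1 green px [252. 207.] cen mm [446.5 -99.4] rect [446.7 -99.6] [129.4 170. ] long ang -88.5
w1 pad px [ 54.8 239.3] cen mm [ 475.4 -346.1] rect [ 475.6 -346.1] [93.8 74. ] long ang 3.7
w1 pad px [ 81.8 110.3] cen mm [ 328.8 -303. ] rect [ 328.8 -303.3] [ 14.6 213.4] long ang -90.0
w1 pad px [104.8 247. ] cen mm [ 483.9 -268.5] rect [ 486.6 -269.1] [31.1 43.7] long ang -83.3
w1 lid px [ 49.4 241. ] cen mm [ 477.  -354.5] rect [ 477.  -354.6] [78.8 47.3] long ang 3.5
w1 gold px [106.8 151.3] cen mm [ 378.1 -257.2] rect [ 377.8 -257.6] [58.  58.9] long ang -3.7
w1 brown px [106.4 243.4] cen mm [ 480.2 -266.5] rect [ 481.8 -264.3] [46.7 89.4] long ang -58.2
w2 green px [472.7 209.7] cen mm [ 447.2 -139.5] rect [ 447.2 -139.5] [98.8 62.7] long ang 1.4
w2 green px [531.9 211.1] cen mm [445.5 -62.6] rect [445.4 -62.6] [76.7 76.8] long ang -53.8
w2 green px [480.  201.6] cen mm [ 439.4 -123.1] rect [446.8 -98.1] [129.3 173.7] long ang -88.8
w2 pad px [269.4 236.8] cen mm [ 475.6 -353.6] rect [ 475.6 -353.6] [94.6 62.6] long ang 3.6
w2 pad px [233.1  90.4] cen mm [ 329.  -386.8] rect [ 328.9 -386.4] [60.4 15.1] long ang 89.1
w2 lid px [268.1 239. ] cen mm [ 477.2 -354.7] rect [ 477.2 -354.7] [78.8 46.8] long ang 3.6
w2 gold px [366.2 140. ] cen mm [ 378.5 -258.4] rect [ 378.4 -258.6] [58.8 60.6] long ang -88.8
w2 gold px [367.4 229.8] cen mm [ 468.1 -255.5] rect [ 476.4 -255.4] [22.5 49.2] long ang -14.9
w2 gold px [373.5 252.4] cen mm [ 491.5 -248. ] rect [ 490.5 -247.4] [23.7 24.2] long ang -82.9
w2 brown px [342.1  89.3] cen mm [ 329.5 -281.4] rect [ 329.3 -283.7] [ 15.6 160.2] long ang -89.9
w2 brown px [371.1 241.7] cen mm [ 478.9 -252. ] rect [ 477.9 -248.5] [40.7 54.6] long ang -16.0
```

View pics/w2.png

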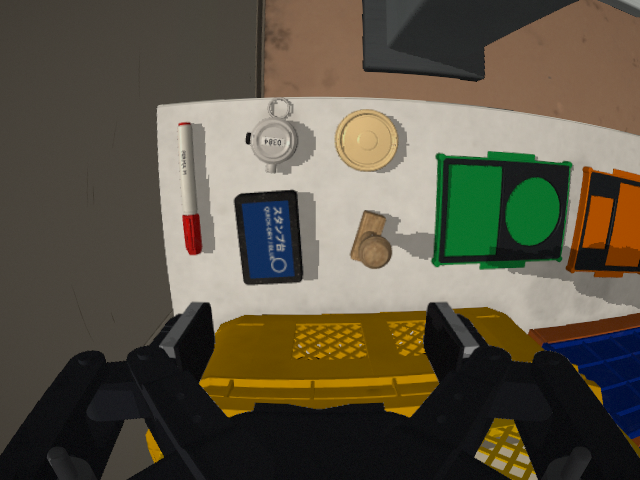

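The second wrist view shows the pad (268,237), stamp block (365,228) with its knob at (376,251), counter (273,140) with its ring at (281,108), cap (366,140), and green cut-outs at (473,210) and (532,211). Next come the two-view heights.

```bash
cat > m3.py <<'E'
from h import *
fs={"w1":load("w1"),"w2":load("w2"),"top":dict(np.load("top0.npz"))}
def reg(f,x0,x1,y0,y1,z=.008):
    v,u=np.mgrid[:480,:640];P=plane(f,np.c_[u.ravel(),v.ravel()],z).reshape(480,640,3)
    return (P[...,0]>x0)&(P[...,0]<x1)&(P[...,1]>y0)&(P[...,1]<y1)
C={}
for n,f in fs.items():
    H,S,V=hsv(f)
    for k,m,z in [("gr",(H>50)&(H<85)&(S>120)&reg(f,.394,.498,-.176,-.023),.008),
      ("or",(H<22)&(S>150)&(V>100)&reg(f,.386,.51,.01,.143),.008),
      ("lid",(H>95)&(H<125)&(S>110)&(V>50)&reg(f,.4,.54,-.42,-.3,.019),.019),
      ("cap",(H>12)&(H<30)&(S>70)&(V>120)&reg(f,.33,.42,-.31,-.21),.014)]:
        if n=="w2" and k=="or": continue
        bl=blobs(m,150)[:2]; bl=sorted(bl,key=lambda c:-plane(f,cen(c),z)[0][1])
        for i,c in enumerate(bl): rep(f,c,z,n+" "+k+str(i)); C[n,k+str(i)]=cen(c)
for a,b in [("w1","w2"),("w1","top"),("w2","top")]:
    for k in ("gr0","gr1","or0","or1","lid0","cap0"):
        if (a,k) in C and (b,k) in C:
            p,e=tri(fs[a],C[a,k],fs[b],C[b,k]);print(a,b,k,(p*1000).round(1),"gap",round(e*1000,1))
# knob and counter in w2 : circles
g=cv2.cvtColor(fs["w2"]["image"],cv2.COLOR_RGB2GRAY)
for nm,(u,v) in {"knob":(376,251),"counter":(273,140)}.items():
    s=30;roi=cv2.resize(g[v-s:v+s,u-s:u+s],None,fx=4,fy=4,interpolation=cv2.INTER_CUBIC)
    r=cv2.HoughCircles(cv2.medianBlur(roi,5),cv2.HOUGH_GRADIENT,1,40,param1=120,param2=25,minRadius=45,maxRadius=115)
    if r is not None:
        for q in r[0][:3]: px=np.array([u-s,v-s])+(q[:2]+.5)/4-.5; print(nm,px.round(1),"r",q[2]/4,(plane(fs["w2"],px,.063 if nm=="knob" else .018)[0]*1000).round(1))
a=fs["w2"]["image"][80:280,225:425];cv2.imwrite("pics/w2c.png",cv2.resize(a,(600,600),interpolation=cv2.INTER_CUBIC)[:,:,::-1])
E
python3 m3.py
```

```text
w1 gr0 px [283.  206.9] cen mm [445.3 -64.3] rect [445.4 -64.3] [79.9 79.1] long ang 0.0
w1 gr1 px [209.7 209. ] cen mm [ 447.3 -141.3] rect [ 447.3 -141.3] [99.9 65.1] long ang 1.4
w1 or0 px [446.6 218.4] cen mm [457.  107.4] rect [455.9 107. ] [ 72.9 108.5] long ang -0.7
w1 or1 px [388.7 216.4] cen mm [454.7  43.4] rect [454.7  43.4] [45.5 66.1] long ang -2.8
w1 lid0 px [ 49.4 241. ] cen mm [ 477.  -354.5] rect [ 477.  -354.6] [78.8 47.3] long ang 3.5
w1 cap0 px [106.9 151.3] cen mm [ 378.1 -256.5] rect [ 378.3 -256.3] [59.  59.9] long ang -4.1
w2 gr0 px [531.9 211.2] cen mm [445.5 -62.5] rect [445.6 -62.3] [79.4 76.5] long ang 6.9
w2 gr1 px [472.6 209.8] cen mm [ 447.4 -139.6] rect [ 447.3 -139.5] [100.   64.7] long ang 1.4
w2 lid0 px [268.1 239. ] cen mm [ 477.2 -354.7] rect [ 477.2 -354.7] [78.8 46.8] long ang 3.6
w2 cap0 px [366.1 140. ] cen mm [ 378.4 -258.6] rect [ 378.  -258.8] [59.6 60.5] long ang -88.8
w2 cap1 px [363.3  94.3] cen mm [ 333.5 -261.1] rect [ 333.5 -260.6] [ 5.3 97. ] long ang -89.8
top gr0 px [311.  241.9] cen mm [444.6 -63.6] rect [444.3 -63.5] [77.8 79.1] 
[... 462 characters left out ...]
 57.5] long ang -1.0
w1 w2 gr0 [444.9 -63.9   7.3] gap 0.4
w1 w2 gr1 [ 446.1 -140.6    6.7] gap 0.1
w1 w2 lid0 [ 476.5 -354.7   17.5] gap 0.3
w1 w2 cap0 [ 378.2 -258.3    9.3] gap 0.3
w1 top gr0 [444.  -63.6  10.1] gap 0.3
w1 top gr1 [ 445.9 -140.3    7.7] gap 0.1
w1 top or0 [458.6 110.9  -5.6] gap 1.1
w1 top or1 [456.8  46.1  -7.7] gap 0.7
w1 top lid0 [ 476.4 -354.7   17.5] gap 0.5
w1 top cap0 [ 377.5 -257.3   10.6] gap 1.2
w2 top gr0 [444.9 -63.5   6.5] gap 0.7
w2 top gr1 [ 446.3 -140.3    6.2] gap 0.0
w2 top lid0 [ 476.1 -354.6   17.8] gap 0.1
w2 top cap0 [ 378.  -257.9    5. ] gap 0.8
knob [375.5 253. ] r 15.225 [ 476.8 -254.2   63. ]
counter [273.2 140.2] r 20.725 [ 379.1 -347.7   18. ]
```

View pics/w2c.png

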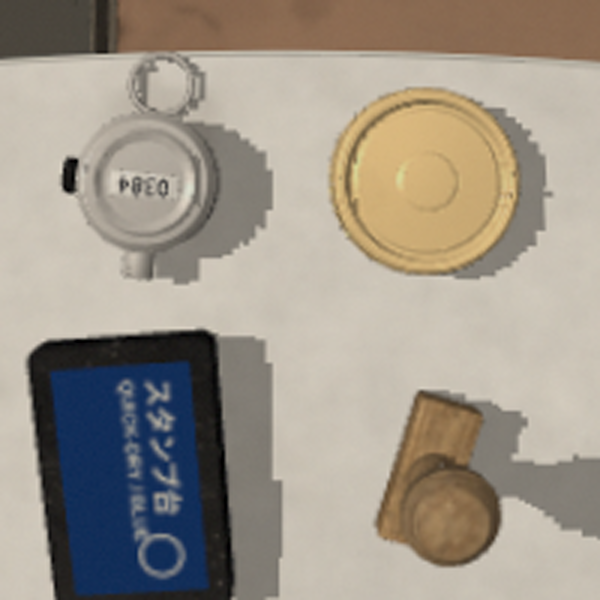

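The crop confirms the counter's ring side, up to (163,85), points toward the robot with the knob at (138,262). It also shows the stamp block running from (454,401) down-left under the knob (453,515), about -18°.

Next I'll move over the pad.

```bash
python3 -m pendant '[{"twist":[0,0,-0.126],"dp":[-0.08,-0.16,0.2],"fingers":1},{"twist":[0,0,-0.126],"dp":[-0.165,-0.33,0.45],"fingers":1},{"twist":[0,0,-0.126],"dp":[-0.165,-0.33,0.7],"fingers":1},{"twist":[0,0,-0.126],"dp":[-0.165,-0.33,1],"fingers":1},{"twist":[0,0,-0.126],"dp":[-0.165,-0.33,1],"fingers":1},{"twist":[0,0,-0.126],"dp":[-0.165,-0.33,1],"fingers":1},{"twist":[0,0,-0.126],"dp":[-0.165,-0.33,1],"fingers":1}]'
python3 - <<'E'
from h import *
from rig import bot
print(bot.tips_ahead, [a for a in dir(bot) if a[0]!='_'])
f=load("w2")
# stamp block: near end midpoint and edge dir, pixels from crop (3x, offset 225,80), block top z=.022
q=lambda u,v:(225+(u+.5)/3-.5,80+(v+.5)/3-.5)
P=plane(f,[q(425,392),q(483,410),q(378,528)],.022);print((P*1000).round(1))
d=P[2]-P[0];d/=np.linalg.norm(d);print(np.degrees(np.arctan2(d[1],d[0])),((P[0]+P[1])/2+d*.025)*1000)
for z in(.063,.068,.073,.076):print((plane(f,[375.5,251.5],z)*1000).round(1))
# counter axis: ring centre z~.003, knob end z~.01
print((plane(f,[q(163,85)],.003)*1000).round(1),(plane(f,[q(137,268)],.010)*1000).round(1),(plane(f,[q(148,180)],.02)*1000).round(1))
E
```

```text
time_s: 4.03
tool_pos: [0.4756, -0.3553, 0.102]
orientation: [-0.104, 3.139, -0.0]
wrist_force: [0.3, -0.9, 1.0]
gripper_width: 0.999
grasp_force: 0.0
0.019 ['MotionError', 'get_state', 'grab_frame', 'hand_in', 'tips_ahead']
[[ 446.2 -258.3   22. ]
 [ 452.  -239.    22. ]
 [ 492.1 -272.4   22. ]]
-17.10545275037137 [ 472.99194355 -255.97799329   22.        ]
[[ 475.4 -254.3   63. ]]
[[ 473.9 -255.1   68. ]]
[[ 472.4 -255.9   73. ]]
[[ 471.5 -256.4   76. ]]
[[ 346.6 -343.6    3. ]] [[ 407.3 -351.8   10. ]] [[ 378.5 -346.7   20. ]]
```

Run:
```python
from h import *
f=load("w2");v,u=np.mgrid[295:400,150:500]
o,d=ray(f,np.c_[u.ravel(),v.ravel()]);Rw=f["T"][:3,:3]
dc=d@Rw; Z=f["depth"][295:400,150:500].ravel()
P=np.c_[dc*(Z/-dc[:,2])[:,None],np.ones(len(Z))]@f["hand_eye"].T
ok=(Z>0)&(abs(P[:,1])<.065)&(P[:,2]>-.06)&(P[:,2]<.06)&(abs(P[:,0])<.03)
Q=P[ok][:,:3]*1000
for s in(-1,1):
    q=Q[np.sign(Q[:,1])==s];print(s,len(q),np.percentile(q,[1,50,99],axis=0).round(1).tolist())
```

```text
-1 4424 [[-10.2, -55.9, -59.7], [10.3, -43.1, -23.9], [17.4, -28.0, 3.8]]
1 4986 [[-10.2, 27.8, -59.7], [10.6, 42.7, -27.4], [17.3, 55.4, 3.5]]
```

```bash
python3 -m pendant '[{"twist":[0,0,0],"dp":[0,0.006,0.14],"fingers":1},{"twist":[0,0,0],"dp":[0,0.006,0.28],"fingers":1},{"twist":[0,0,0],"dp":[0,0.006,0.4],"fingers":1},{"twist":[0,0,0],"dp":[0,0.006,0.48],"fingers":1},{"twist":[0,0,0],"dp":[0,0.006,0.54],"fingers":1},{"twist":[0,0,0],"dp":[0,0.006,0.54],"fingers":1},{"twist":[0,0,0],"dp":[0,0.006,0.54],"fingers":1},{"twist":[0,0,0],"dp":[0,0.006,0.54],"fingers":1}]' 40
```

```text
time_s: 4.7
tool_pos: [0.475, -0.3558, 0.0206]
orientation: [-0.101, 3.138, -0.002]
wrist_force: [0.7, -0.0, 0.7]
gripper_width: 0.999
grasp_force: 0.0
```

```bash
python3 -m pendant '[{"twist":[0,0,0],"dp":[0,0.01,0.017],"fingers":1},{"twist":[0,0,0],"dp":[0,0.01,0.017],"fingers":0.7},{"twist":[0,0,0],"dp":[0,0.01,0.017],"fingers":0.6},{"twist":[0,0,0],"dp":[0,0.01,0.017],"fingers":0.5},{"twist":[0,0,0],"dp":[0,0.01,0.017],"fingers":0.4},{"twist":[0,0,0],"dp":[0,0.01,0.017],"fingers":0.4},{"twist":[0,0,0],"dp":[0,0.01,0.017],"fingers":0.4},{"twist":[0,0,0],"dp":[0,0.01,0.017],"fingers":0.4}]' 40
```

```text
time_s: 5.37
tool_pos: [0.4743, -0.3539, 0.0173]
orientation: [-0.101, 3.14, -0.0]
wrist_force: [-1.1, 0.8, 5.3]
gripper_width: 0.713
grasp_force: 43.5
```

```bash
python3 -m pendant '[{"twist":[0,0,0],"dp":[0,0,-0.15],"fingers":0.4},{"twist":[0,0,0],"dp":[0,0,-0.4],"fingers":0.4},{"twist":[0,0,0],"dp":[0,0,-0.65],"fingers":0.4},{"twist":[0,0,0],"dp":[0,0.2,-0.9],"fingers":0.4},{"twist":[0,0,0],"dp":[0,0.45,-1],"fingers":0.4},{"twist":[0,0,0],"dp":[0,0.7,-1],"fingers":0.4},{"twist":[0,0,0],"dp":[0,1,-1],"fingers":0.4},{"twist":[0,0,0],"dp":[0,1,-1],"fingers":0.4}]'
python3 -m pendant '[{"twist":[0,0,0],"dp":[0,0.25,-0.1],"fingers":0.4},{"twist":[0,0,0],"dp":[0.04,0.5,-0.3],"fingers":0.4},{"twist":[0,0,0],"dp":[0.08,0.75,-0.5],"fingers":0.4},{"twist":[0,0,0],"dp":[0.12,0.9,-0.55],"fingers":0.4},{"twist":[0,0,0],"dp":[0.12,0.9,-0.55],"fingers":0.4},{"twist":[0,0,0],"dp":[0.12,0.9,-0.55],"fingers":0.4}]'
python3 - <<'E'
from h import *
grab("w3")
E
sed -i 's/fs={"w1":load("w1"),"w2":load("w2"),/fs={"w1":load("w1"),"w3":load("w3"),/; s/.386,.51,.01,.143/.392,.516,.012,.151/; s/n=="w2" and k=="or"/k in("lid","cap")/; s/("w1","w2"),("w1","top"),("w2","top")/("w1","w3"),("w1","top"),("w3","top")/; /^# knob/,$d' m3.py; python3 m3.py
```

```text
time_s: 6.03
tool_pos: [0.4643, -0.1961, 0.167]
orientation: [0.113, -3.139, -0.007]
wrist_force: [0.4, 0.6, -1.1]
gripper_width: 0.715
grasp_force: 44.4
time_s: 6.53
tool_pos: [0.4381, -0.0691, 0.2502]
orientation: [-0.107, 3.138, 0.001]
wrist_force: [-0.6, -1.6, -1.2]
gripper_width: 0.717
grasp_force: 44.4
w1 gr0 px [283.  206.9] cen mm [445.3 -64.3] rect [445.4 -64.3] [79.9 79.1] long ang 0.0
w1 gr1 px [209.7 209. ] cen mm [ 447.3 -141.3] rect [ 447.3 -141.3] [99.9 65.1] long ang 1.4
w1 or0 px [449.2 219.4] cen mm [458.1 110.6] rect [458.1 110.7] [ 77.  110.6] long ang -2.9
w1 or1 px [388.7 216.4] cen mm [454.7  43.4] rect [454.7  43.4] [45.5 66.1] long ang -2.8
w3 gr0 px [322.7 196.7] cen mm [423.2 -66. ] rect [420.5 -66.4] [30.2 75.2] long ang -86.1
w3 gr1 px [242.2 198.7] cen mm [ 431.5 -148.1] rect [ 447.1 -141.5] [99.5 65.4] long ang 1.3
w3 or0 px [479.5 240.3] cen mm [458. 110.] rect [458.2 110.3] [ 77.2 111.1] long ang -3.1
w3 or1 px [425.7 233.3] cen mm [453.8  44.5] rect [454.9  43.2] [45.6 66.6] long ang -2.7
top gr0 px [311.  241.9] cen mm [444.6 -63.6] rect [444.3 -63.5] [77.8 79.1] long ang -1.0
top gr1 px [346.5 240.6] cen mm [ 446.5 -140.2] rect [ 446.5 -140.4] [99.5 66. ] long ang 1.4
top or0 px [230.2 237.8] cen mm [456.9 110.9] rect [456.9 110.9] [ 74.7 108.4] long ang -2.9
top or1 px [261.2 238.6] cen mm [453.5  44. ] rect [453.7  44.1] [43.  63.9] long ang -1.0
w1 w3 gr0 [430.7 -64.1  27.7] gap 21.2
w1 w3 gr1 [ 447.  -156.7  -44.6] gap 16.3
w1 w3 or0 [ 4.58e+02  1.12e+02 -2.00e-01] gap 0.1
w1 w3 or1 [452.3  42.1  13.5] gap 1.2
w1 top gr0 [444.  -63.6  10.1] gap 0.3
w1 top gr1 [ 445.9 -140.3    7.7] gap 0.1
w1 top or0 [458.7 113.4  -4. ] gap 0.1
w1 top or1 [456.8  46.1  -7.7] gap 0.7
w3 top gr0 [351.9 -76.6 490.6] gap 0.2
w3 top gr1 [ 426.4 -135.6   72.4] gap 14.2
w3 top or0 [458.4 113.1  -2.5] gap 0.2
w3 top or1 [453.2  44.    7.9] gap 0.3
```

View pics/w3.png

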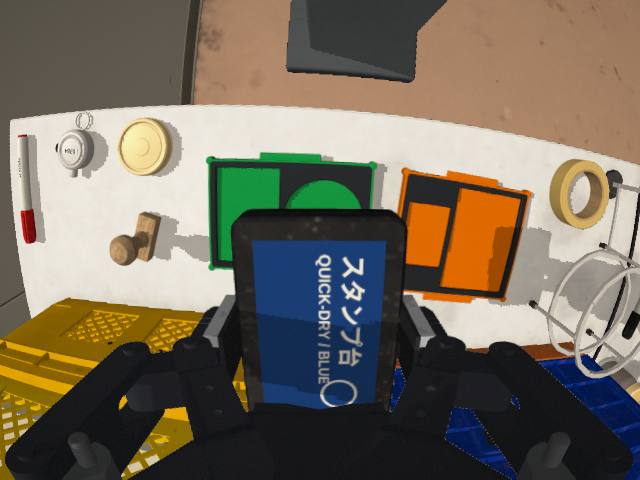

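The wrist view shows the held pad square between the fingers, with the orange cut-outs free at (485,240) and (427,233).

```bash
python3 -m pendant '[{"twist":[0,0,0.06],"dp":[-0.04,0.2,0],"fingers":0.4},{"twist":[0,0,0.12],"dp":[-0.08,0.4,0.1],"fingers":0.4},{"twist":[0,0,0.18],"dp":[-0.12,0.6,0.3],"fingers":0.4},{"twist":[0,0,0.234],"dp":[-0.147,0.785,0.5],"fingers":0.4},{"twist":[0,0,0.234],"dp":[-0.147,0.785,0.7],"fingers":0.4},{"twist":[0,0,0.234],"dp":[-0.147,0.785,0.8],"fingers":0.4},{"twist":[0,0,0.234],"dp":[-0.147,0.785,0.8],"fingers":0.4},{"twist":[0,0,0.234],"dp":[-0.147,0.785,0.8],"fingers":0.4}]'
```

```text
time_s: 7.25
tool_pos: [0.452, 0.0467, 0.1283]
orientation: [-0.086, -3.137, 0.002]
wrist_force: [0.4, -0.3, -0.4]
gripper_width: 0.713
grasp_force: 44.4
```

```bash
python3 -m pendant '[{"twist":[0,0,0],"dp":[-0.005,0.2,0],"fingers":0.4},{"twist":[0,0,0],"dp":[-0.01,0.427,0.1],"fingers":0.4},{"twist":[0,0,0],"dp":[-0.01,0.427,0.25],"fingers":0.4},{"twist":[0,0,0],"dp":[-0.01,0.427,0.4],"fingers":0.4},{"twist":[0,0,0],"dp":[-0.01,0.427,0.5],"fingers":0.4},{"twist":[0,0,0],"dp":[-0.01,0.427,0.54],"fingers":0.4},{"twist":[0,0,0],"dp":[-0.01,0.427,0.54],"fingers":0.4},{"twist":[0,0,0],"dp":[-0.01,0.427,0.54],"fingers":0.4}]'
```

```text
time_s: 7.92
tool_pos: [0.4581, 0.1116, 0.0492]
orientation: [0.085, 3.139, 0.0]
wrist_force: [0.3, -0.6, -1.2]
gripper_width: 0.714
grasp_force: 44.4
```

```bash
python3 -m pendant '[{"twist":[0,0,0],"dp":[0,-0.005,0.05],"fingers":0.4},{"twist":[0,0,0],"dp":[0,-0.005,0.1],"fingers":0.4},{"twist":[0,0,0],"dp":[0,-0.005,0.13],"fingers":0.4},{"twist":[0,0,0],"dp":[0,-0.005,0.15],"fingers":0.4},{"twist":[0,0,0],"dp":[0,-0.005,0.155],"fingers":0.4},{"twist":[0,0,0],"dp":[0,-0.005,0.155],"fingers":0.4},{"twist":[0,0,0],"dp":[0,-0.005,0.155],"fingers":0.4}]'
python3 - <<'E'
from h import *
grab("w4")
E
```

```text
time_s: 8.5
tool_pos: [0.4572, 0.1111, 0.0252]
orientation: [0.084, 3.14, -0.0]
wrist_force: [-0.8, -1.1, 7.2]
gripper_width: 0.717
grasp_force: 50.7
```

View pics/w4.png

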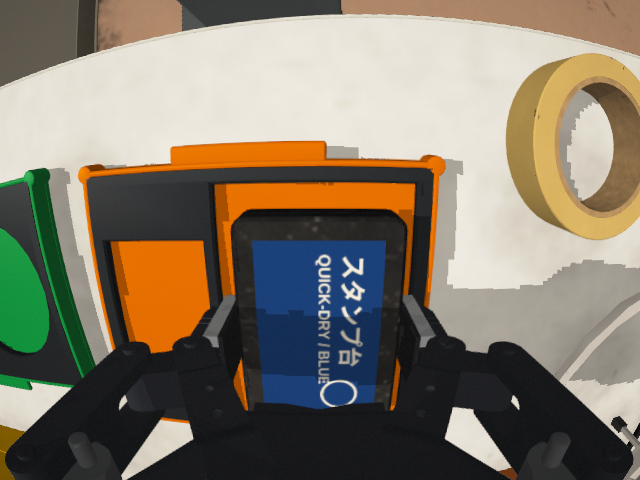

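The pad is centred in the large cut-out (215–415) to within about 2 mm, with floor contact at 7 N. I'll release it and go up.

```bash
python3 -m pendant '[{"twist":[0,0,0],"dp":[0,0,0],"fingers":0.8},{"twist":[0,0,0],"dp":[0,0,0],"fingers":0.85},{"twist":[0,0,0],"dp":[0,0,0],"fingers":0.9},{"twist":[0,0,0],"dp":[0,0,-0.04],"fingers":0.9},{"twist":[0,0,0],"dp":[0,0,-0.15],"fingers":0.9},{"twist":[0,0,0],"dp":[0,0,-0.4],"fingers":0.9},{"twist":[0,0,0],"dp":[0,0,-0.65],"fingers":1},{"twist":[0,0,0],"dp":[0,0,-0.9],"fingers":1}]'
python3 -m pendant '[{"twist":[0,0,0],"dp":[0,-0.1,-0.2],"fingers":1},{"twist":[0,0,0],"dp":[0,-0.3,-0.35],"fingers":1},{"twist":[0,0,0],"dp":[0,-0.55,-0.35],"fingers":1},{"twist":[0,0,0],"dp":[0,-0.8,-0.35],"fingers":1},{"twist":[0,0,0],"dp":[0,-1,-0.35],"fingers":1},{"twist":[0,0,0],"dp":[0,-1,-0.35],"fingers":1},{"twist":[0,0,0],"dp":[0,-1,-0.35],"fingers":1}]'
python3 - <<'E'
from h import *
f=grab("w5");H,S,V=hsv(f)
v,u=np.mgrid[:480,:640];P=plane(f,np.c_[u.ravel(),v.ravel()],.02).reshape(480,640,3)
reg=(abs(P[...,0]-.457)<.07)&(abs(P[...,1]-.1105)<.07)&(v<300)
for c in blobs((H>95)&(H<125)&(S>110)&(V>50)&reg,150)[:1]: rep(f,c,.027,"lid")
for c in blobs((H<22)&(S>150)&(V>100)&reg&(P[...,1]>.07)&(P[...,1]<.16),150)[:2]: rep(f,c,.008,"floor")
E
```

```text
time_s: 9.22
tool_pos: [0.4566, 0.1114, 0.1618]
orientation: [-0.083, -3.14, 0.0]
wrist_force: [0.8, 0.3, -0.2]
gripper_width: 1.001
grasp_force: 0.0
time_s: 9.8
tool_pos: [0.449, -0.0398, 0.213]
orientation: [0.089, 3.14, -0.0]
wrist_force: [0.2, 1.8, -0.2]
gripper_width: 1.0
grasp_force: 0.0
lid px [482.8 226.2] cen mm [459.8 111. ] rect [459.9 111. ] [47.  78.7] long ang -3.2
floor px [461.8 192.3] cen mm [430.3  97.1] rect [456.8 112.5] [ 76.8 109.2] long ang -0.3
floor px [479.8 160.5] cen mm [401.6 118.4] rect [416.3 138.4] [128.9  64.7] long ang 42.5
```

View pics/w5.png

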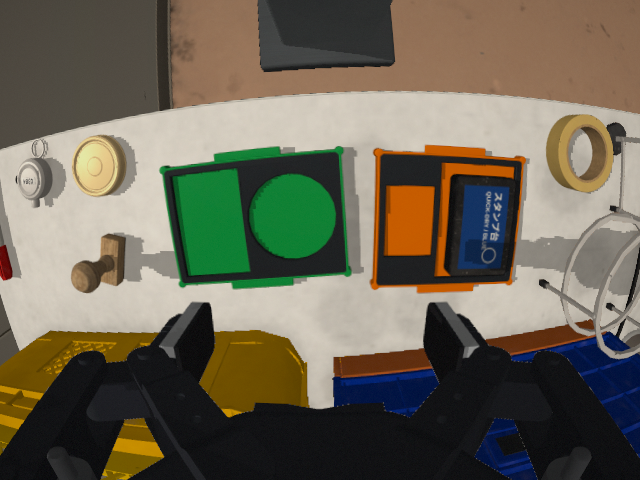

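The pad sits in its cut-out at (482,226) with floor showing evenly around it and measures within 2 mm of the middle. Next is the stamp.

```bash
python3 -m pendant '[{"twist":[0,0,0.1],"dp":[-0.04,-0.25,0],"fingers":1},{"twist":[0,0,0.2],"dp":[-0.08,-0.5,0],"fingers":1},{"twist":[0,0,0.3],"dp":[-0.11,-0.75,0],"fingers":1},{"twist":[0,0,0.4],"dp":[-0.132,-0.928,0],"fingers":1},{"twist":[0,0,0.49],"dp":[-0.132,-0.928,0],"fingers":1},{"twist":[0,0,0.49],"dp":[-0.132,-0.928,0],"fingers":1},{"twist":[0,0,0.49],"dp":[-0.132,-0.928,0],"fingers":1}]'
python3 - <<'E'
from h import *
f=grab("w6");s=225
print(f["tp"],f["ori"])
cv2.imwrite("pics/w6c.png",cv2.resize(f["image"][130:330,170:370],(600,600),interpolation=cv2.INTER_CUBIC)[:,:,::-1])
E
```

```text
time_s: 10.43
tool_pos: [0.4621, -0.1767, 0.2123]
orientation: [-0.461, -3.107, -0.001]
wrist_force: [-0.2, 0.4, -0.3]
gripper_width: 0.996
grasp_force: 0.0
[ 0.46207598 -0.17669324  0.21225487] [-4.60516626e-01 -3.10691431e+00 -1.24672804e-03]
```

View pics/w6c.png

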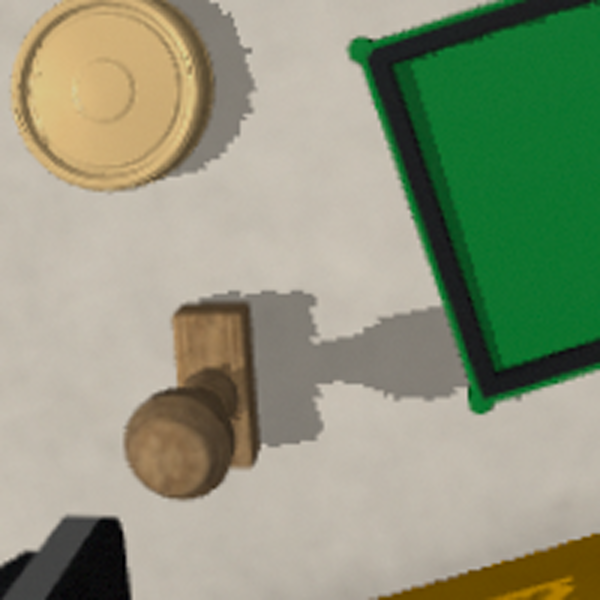

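The crop shows the block's long sides nearly vertical (250,305)–(258,465), so the tool is now lined up with it. The knob is at (180,443).

Run:
```python
from h import *
f=load("w6");g=load("w2")
q=lambda u,v:(170+(u+.5)/3-.5,130+(v+.5)/3-.5)
P=plane(f,[q(175,308),q(250,304),q(258,465)],.022);print((P*1000).round(1))
d=P[2]-P[1];L=np.linalg.norm(d);d/=L;print(L,np.degrees(np.arctan2(d[1],d[0])),((P[0]+P[1])/2+d*.025)*1000)
for a in((375.5,251.5),(375.5,253)):
    p,e=tri(f,q(180,443),g,a);print((p*1000).round(1),e)
for z in(.063,.068,.073):print((plane(f,[q(180,443)],z)*1000).round(1),(plane(g,[(375.5,252)],z)*1000).round(1))
```

```text
[[ 446.4 -256.    22. ]
 [ 452.  -233.9   22. ]
 [ 500.4 -248.7   22. ]]
0.05064053686481952 -17.07057771918994 [ 473.10778868 -252.28615127   22.        ]
[ 474.7 -254.6   64.6] 0.00042382512152497266
[ 475.3 -254.6   64.9] 0.0017376411210081387
[[ 475.  -255.1   63. ]] [[ 475.9 -254.3   63. ]]
[[ 473.5 -253.3   68. ]] [[ 474.4 -255.1   68. ]]
[[ 472.1 -251.5   73. ]] [[ 472.9 -255.9   73. ]]
```

```bash
python3 -m pendant '[{"twist":[0,0,0],"dp":[-0.11,-0.24,0],"fingers":1},{"twist":[0,0,0],"dp":[-0.226,-0.472,0],"fingers":1},{"twist":[0,0,0],"dp":[-0.226,-0.472,0.15],"fingers":1},{"twist":[0,0,0],"dp":[-0.226,-0.472,0.4],"fingers":1},{"twist":[0,0,0],"dp":[-0.226,-0.472,0.6],"fingers":1},{"twist":[0,0,0],"dp":[-0.226,-0.472,0.75],"fingers":1},{"twist":[0,0,0],"dp":[-0.226,-0.472,0.8],"fingers":1},{"twist":[0,0,0],"dp":[-0.226,-0.472,0.8],"fingers":1}]'
```

```text
time_s: 11.15
tool_pos: [0.473, -0.2541, 0.091]
orientation: [-0.461, -3.104, -0.002]
wrist_force: [-0.9, 0.2, 0.5]
gripper_width: 1.002
grasp_force: 0.0
```

```bash
python3 -m pendant '[{"twist":[0,0,0],"dp":[-0.005,0,0.08],"fingers":1},{"twist":[0,0,0],"dp":[-0.005,0,0.15],"fingers":1},{"twist":[0,0,0],"dp":[-0.005,0,0.185],"fingers":1},{"twist":[0,0,0],"dp":[-0.005,0,0.185],"fingers":1},{"twist":[0,0,0],"dp":[-0.005,0,0.185],"fingers":0.6},{"twist":[0,0,0],"dp":[-0.005,0,0.185],"fingers":0.5},{"twist":[0,0,0],"dp":[-0.005,0,0.185],"fingers":0.45},{"twist":[0,0,0],"dp":[-0.005,0,0.185],"fingers":0.4}]'
python3 -m pendant '[{"twist":[0,0,0],"dp":[0,0,0],"fingers":0.3},{"twist":[0,0,0],"dp":[0,0,0],"fingers":0.2},{"twist":[0,0,0],"dp":[0,0,0],"fingers":0.1},{"twist":[0,0,0],"dp":[0,0,0],"fingers":0.1},{"twist":[0,0,0],"dp":[0,0,0],"fingers":0.1}]'
```

```text
time_s: 11.82
tool_pos: [0.4743, -0.2564, 0.0652]
orientation: [0.466, 3.106, -0.0]
wrist_force: [0.3, -0.1, -0.9]
gripper_width: 0.452
grasp_force: 0.0
time_s: 12.23
tool_pos: [0.4743, -0.2563, 0.0653]
orientation: [0.466, 3.106, 0.0]
wrist_force: [-0.3, 1.4, 5.4]
gripper_width: 0.324
grasp_force: 39.0
```

```bash
python3 -m pendant '[{"twist":[0,0,0],"dp":[0,0,-0.1],"fingers":0.1},{"twist":[0,0,0],"dp":[0,0,-0.3],"fingers":0.1},{"twist":[0,0,0],"dp":[0,0,-0.5],"fingers":0.1},{"twist":[0,0,-0.1],"dp":[0.06,0.16,-0.67],"fingers":0.1},{"twist":[0,0,-0.2],"dp":[0.15,0.38,-0.67],"fingers":0.1},{"twist":[0,0,-0.3],"dp":[0.23,0.6,-0.67],"fingers":0.1},{"twist":[0,0,-0.4],"dp":[0.316,0.81,-0.67],"fingers":0.1},{"twist":[0,0,-0.49],"dp":[0.316,0.81,-0.67],"fingers":0.1}]'
python3 -m pendant '[{"twist":[0,0,0],"dp":[0,0.1,0],"fingers":0.1},{"twist":[0,0,0],"dp":[0,0.35,0],"fingers":0.1},{"twist":[0,0,0],"dp":[0,0.6,0],"fingers":0.1},{"twist":[0,0,0],"dp":[0,0.8,0],"fingers":0.1},{"twist":[0,0,0],"dp":[0,0.8,0],"fingers":0.1},{"twist":[0,0,0],"dp":[0,0.8,0],"fingers":0.1}]'
python3 - <<'E'
from h import *
f=grab("w7")
E
```

```text
time_s: 12.9
tool_pos: [0.4638, -0.1191, 0.1652]
orientation: [-0.067, -3.14, -0.006]
wrist_force: [-0.1, 0.7, -1.0]
gripper_width: 0.32
grasp_force: 39.6
time_s: 13.4
tool_pos: [0.4707, -0.0045, 0.1652]
orientation: [-0.077, -3.141, -0.001]
wrist_force: [-0.1, 0.1, 0.5]
gripper_width: 0.322
grasp_force: 39.6
```

View pics/w7.png

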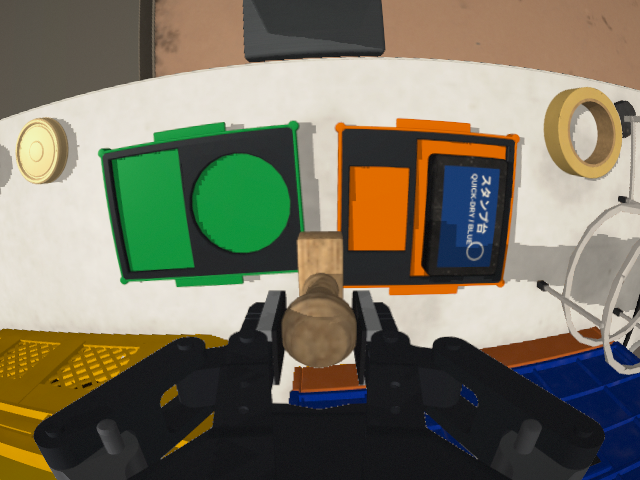

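The stamp hangs straight, with its block at (298–342) and near end at row 233. The small cut-out is at (379,208).

```bash
python3 - <<'E'
from h import *
f=load("w7");o,d=ray(f,[(320,234),(299,250),(341,250)]);M=f["hand_eye"];T=f["T"]@np.linalg.inv(M)
ot=np.linalg.inv(T)@np.r_[o,1];dt=d@T[:3,:3]
print((ot[:3]+dt*((.0433-ot[2])/dt[:,2])[:,None])*1000)
E
python3 -m pendant '[{"twist":[0,0,0],"dp":[0.06,0.15,0],"fingers":0.1},{"twist":[0,0,0],"dp":[0.122,0.314,0],"fingers":0.1},{"twist":[0,0,0],"dp":[0.122,0.314,0.1],"fingers":0.1},{"twist":[0,0,0],"dp":[0.122,0.314,0.25],"fingers":0.1},{"twist":[0,0,0],"dp":[0.122,0.314,0.4],"fingers":0.1},{"twist":[0,0,0],"dp":[0.122,0.314,0.5],"fingers":0.1},{"twist":[0,0,0],"dp":[0.122,0.314,0.5],"fingers":0.1},{"twist":[0,0,0],"dp":[0.122,0.314,0.5],"fingers":0.1}]'
```

```text
[[26.883438    0.42962974 43.3       ]
 [19.1384085  -9.44482044 43.3       ]
 [19.12269626 10.3152294  43.3       ]]
time_s: 14.12
tool_pos: [0.4546, 0.0402, 0.09]
orientation: [-0.086, -3.139, 0.001]
wrist_force: [0.0, -0.9, -1.0]
gripper_width: 0.326
grasp_force: 39.7
```

```bash
python3 -m pendant '[{"twist":[0,0,0],"dp":[0,0.02,0.03],"fingers":0.1},{"twist":[0,0,0],"dp":[0,0.02,0.06],"fingers":0.1},{"twist":[0,0,0],"dp":[0,0.02,0.08],"fingers":0.1},{"twist":[0,0,0],"dp":[0,0.02,0.1],"fingers":0.1},{"twist":[0,0,0],"dp":[0,0.02,0.105],"fingers":0.1},{"twist":[0,0,0],"dp":[0,0.02,0.105],"fingers":0.1}]'
python3 - <<'E'
from h import *
f=grab("w8")
E
```

```text
time_s: 14.62
tool_pos: [0.455, 0.0446, 0.0744]
orientation: [-0.083, -3.14, 0.0]
wrist_force: [-0.2, -0.8, -1.1]
gripper_width: 0.326
grasp_force: 39.7
```

View pics/w8.png

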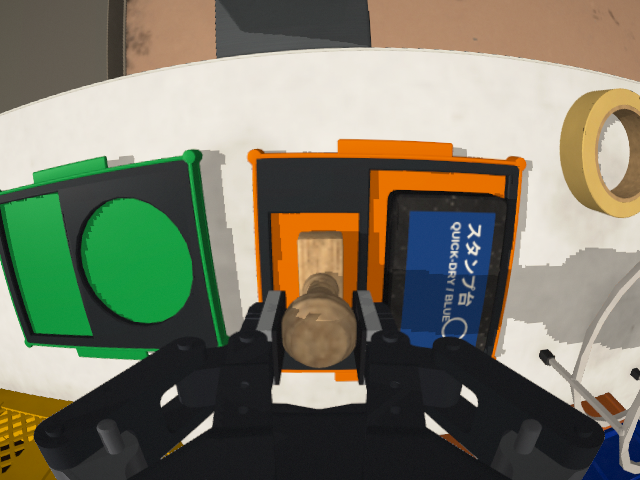

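The block (298–342) sits inside the small cut-out (271–358), about 2 mm toward the right. I'll lower the last millimetres with a small correction.

```bash
python3 -m pendant '[{"twist":[0,0,0],"dp":[0,-0.012,0.005],"fingers":0.1},{"twist":[0,0,0],"dp":[0,-0.012,0.01],"fingers":0.1},{"twist":[0,0,0],"dp":[0,-0.012,0.015],"fingers":0.1},{"twist":[0,0,0],"dp":[0,-0.012,0.015],"fingers":0.1}]'
```

```text
time_s: 15.0
tool_pos: [0.4553, 0.0426, 0.0731]
orientation: [0.084, 3.139, 0.001]
wrist_force: [-3.5, 0.0, 16.1]
gripper_width: 0.325
grasp_force: 41.1
```

```bash
python3 -m pendant '[{"twist":[0,0,0],"dp":[0,0,-0.004],"fingers":0.45},{"twist":[0,0,0],"dp":[0,0,-0.004],"fingers":0.6},{"twist":[0,0,0],"dp":[0,0,-0.004],"fingers":0.9},{"twist":[0,0,0],"dp":[0,0,-0.004],"fingers":1},{"twist":[0,0,0],"dp":[0,0,-0.1],"fingers":1},{"twist":[0,0,0],"dp":[0,0,-0.3],"fingers":1},{"twist":[0,0,0],"dp":[0,0,-0.55],"fingers":1},{"twist":[0,0,0],"dp":[0,0,-0.8],"fingers":1}]'
python3 -m pendant '[{"twist":[0,0,0],"dp":[0,-0.1,-0.1],"fingers":1},{"twist":[0,0,0],"dp":[0,-0.35,-0.1],"fingers":1},{"twist":[0,0,0],"dp":[0,-0.6,-0.1],"fingers":1},{"twist":[0,0,0],"dp":[0,-0.85,-0.1],"fingers":1},{"twist":[0,0,0],"dp":[0,-1,-0.1],"fingers":1},{"twist":[0,0,0],"dp":[0,-1,-0.1],"fingers":1}]'
python3 - <<'E'
from h import *
f=grab("w9")
E
```

```text
time_s: 15.67
tool_pos: [0.4542, 0.0425, 0.1931]
orientation: [-0.083, -3.138, 0.001]
wrist_force: [1.5, 0.8, -0.1]
gripper_width: 1.002
grasp_force: 0.0
time_s: 16.17
tool_pos: [0.4462, -0.1121, 0.2075]
orientation: [0.094, 3.14, -0.003]
wrist_force: [-0.2, 0.1, -0.1]
gripper_width: 1.003
grasp_force: 0.0
```

View pics/w9.png

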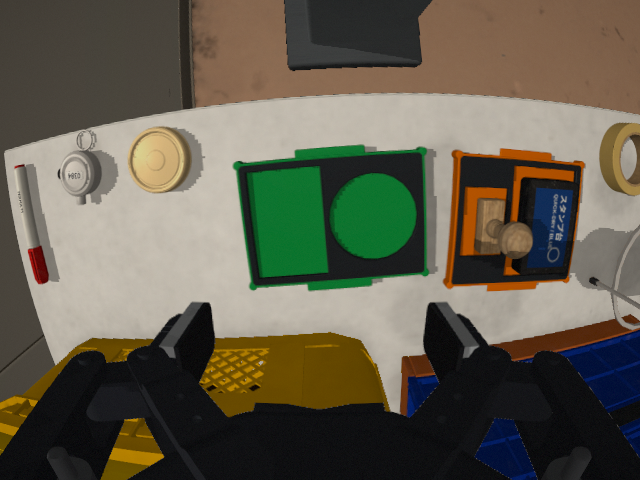

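The stamp stands upright in its cut-out at (486,220), and the pad is undisturbed. The green cut-outs (287,221) and (373,216) are free. Now the cap at (160,160).

```bash
python3 -m pendant '[{"twist":[0,0,-0.06],"dp":[0.08,-0.2,0],"fingers":1},{"twist":[0,0,-0.12],"dp":[0.17,-0.43,0.1],"fingers":1},{"twist":[0,0,-0.168],"dp":[0.26,-0.66,0.25],"fingers":1},{"twist":[0,0,-0.168],"dp":[0.34,-0.88,0.4],"fingers":1},{"twist":[0,0,-0.168],"dp":[0.396,-0.995,0.55],"fingers":1},{"twist":[0,0,-0.168],"dp":[0.396,-0.995,0.6],"fingers":1},{"twist":[0,0,-0.168],"dp":[0.396,-0.995,0.6],"fingers":1},{"twist":[0,0,-0.168],"dp":[0.396,-0.995,0.6],"fingers":1}]'
python3 - <<'E'
from h import *
f=grab("w10");H,S,V=hsv(f)
v,u=np.mgrid[:480,:640];P=plane(f,np.c_[u.ravel(),v.ravel()],.014).reshape(480,640,3)
reg=(abs(P[...,0]-.378)<.045)&(abs(P[...,1]+.2575)<.045)&(v<330)
for c in blobs((H>12)&(H<30)&(S>70)&(V>120)&reg,150)[:1]: rep(f,c,.013,"cap")
E
```

```text
time_s: 16.88
tool_pos: [0.3804, -0.2515, 0.1171]
orientation: [0.051, -3.14, -0.002]
wrist_force: [0.6, -0.1, 1.2]
gripper_width: 1.004
grasp_force: 0.0
cap px [308.2 245.8] cen mm [ 377.8 -258.4] rect [ 378.  -258.5] [62.  59.8] long ang 46.7
```

```bash
python3 -m pendant '[{"twist":[0,0,0],"dp":[0.017,-0.035,0.1],"fingers":1},{"twist":[0,0,0],"dp":[0.017,-0.035,0.25],"fingers":1},{"twist":[0,0,0],"dp":[0.017,-0.035,0.4],"fingers":1},{"twist":[0,0,0],"dp":[0.017,-0.035,0.5],"fingers":1},{"twist":[0,0,0],"dp":[0.017,-0.035,0.56],"fingers":1},{"twist":[0,0,0],"dp":[0.017,-0.035,0.56],"fingers":1},{"twist":[0,0,0],"dp":[0.017,-0.035,0.56],"fingers":1}]'
```

```text
time_s: 17.52
tool_pos: [0.3782, -0.2576, 0.0338]
orientation: [-0.051, 3.141, 0.0]
wrist_force: [0.5, 0.3, -0.8]
gripper_width: 0.995
grasp_force: 0.0
```

```bash
python3 -m pendant '[{"twist":[0,0,0],"dp":[0,-0.002,0.05],"fingers":1},{"twist":[0,0,0],"dp":[0,-0.002,0.09],"fingers":1},{"twist":[0,0,0],"dp":[0,-0.002,0.11],"fingers":1},{"twist":[0,0,0],"dp":[0,-0.002,0.11],"fingers":0.8},{"twist":[0,0,0],"dp":[0,-0.002,0.11],"fingers":0.65},{"twist":[0,0,0],"dp":[0,-0.002,0.11],"fingers":0.5},{"twist":[0,0,0],"dp":[0,-0.002,0.11],"fingers":0.4},{"twist":[0,0,0],"dp":[0,-0.002,0.11],"fingers":0.4}]' 40
```

```text
time_s: 18.18
tool_pos: [0.3774, -0.2585, 0.0174]
orientation: [-0.048, 3.141, -0.0]
wrist_force: [-0.8, 1.6, 7.3]
gripper_width: 0.694
grasp_force: 41.2
```

```bash
python3 -m pendant '[{"twist":[0,0,0],"dp":[0,0,-0.1],"fingers":0.4},{"twist":[0,0,0],"dp":[0,0,-0.3],"fingers":0.4},{"twist":[0,0,0],"dp":[0,0,-0.5],"fingers":0.4},{"twist":[0,0,0],"dp":[-0.05,0.16,-0.67],"fingers":0.4},{"twist":[0,0,0],"dp":[-0.12,0.38,-0.67],"fingers":0.4},{"twist":[0,0,0],"dp":[-0.2,0.6,-0.67],"fingers":0.4},{"twist":[0,0,0],"dp":[-0.25,0.76,-0.67],"fingers":0.4},{"twist":[0,0,0],"dp":[-0.25,0.76,-0.67],"fingers":0.4}]'
python3 - <<'E'
from h import *
f=grab("w11");H,S,V=hsv(f)
v,u=np.mgrid[:480,:640];Z=f["tp"][2]
P=plane(f,np.c_[u.ravel(),v.ravel()],Z-.005).reshape(480,640,3)
reg=(abs(P[...,0]-f["tp"][0])<.05)&(abs(P[...,1]-f["tp"][1])<.045)
print(f["tp"]*1000)
for c in blobs((H>12)&(H<30)&(S>70)&(V>90)&reg,150)[:1]: rep(f,c,Z-.0174+.013,"cap held");print(c.min(0),c.max(0))
P=plane(f,np.c_[u.ravel(),v.ravel()],.008).reshape(480,640,3)
reg=(P[...,0]>.394)&(P[...,0]<.498)&(P[...,1]>-.176)&(P[...,1]<-.023)
for c in blobs((H>50)&(H<85)&(S>120)&reg,150)[:2]: rep(f,c,.008,"gr")
E
```

```text
time_s: 18.85
tool_pos: [0.4129, -0.1383, 0.1175]
orientation: [-0.06, 3.14, 0.004]
wrist_force: [-0.5, -0.6, 0.0]
gripper_width: 0.689
grasp_force: 43.0
[ 412.89803068 -138.31742101  117.50046299]
cap held px [319.1 315.9] cen mm [ 412.  -138.4] rect [ 411.7 -138.5] [64.3 59.1] long ang 2.1
[244 243] [394 388]
gr px [432.9 281.8] cen mm [435.7 -55.6] rect [434.4 -55.3] [78.4 51.3] long ang 52.9
gr px [308.4 237.8] cen mm [ 405.6 -145.4] rect [ 409.8 -142.3] [23.2 65.7] long ang -88.0
```

```bash
python3 -m pendant '[{"twist":[0,0,0],"dp":[-0.1,0.22,0],"fingers":0.4},{"twist":[0,0,0],"dp":[-0.232,0.489,0],"fingers":0.4},{"twist":[0,0,0],"dp":[-0.232,0.489,0.15],"fingers":0.4},{"twist":[0,0,0],"dp":[-0.232,0.489,0.3],"fingers":0.4},{"twist":[0,0,0],"dp":[-0.232,0.489,0.4],"fingers":0.4},{"twist":[0,0,0],"dp":[-0.232,0.489,0.46],"fingers":0.4},{"twist":[0,0,0],"dp":[-0.232,0.489,0.46],"fingers":0.4},{"twist":[0,0,0],"dp":[-0.232,0.489,0.46],"fingers":0.4}]'
```

```text
time_s: 19.57
tool_pos: [0.4436, -0.07, 0.0483]
orientation: [0.046, -3.14, 0.0]
wrist_force: [0.0, -0.1, -0.3]
gripper_width: 0.693
grasp_force: 43.0
```

```bash
python3 -m pendant '[{"twist":[0,0,0],"dp":[-0.016,0.042,0],"fingers":0.4},{"twist":[0,0,0],"dp":[-0.016,0.042,0.05],"fingers":0.4},{"twist":[0,0,0],"dp":[-0.016,0.042,0.09],"fingers":0.4},{"twist":[0,0,0],"dp":[-0.016,0.042,0.12],"fingers":0.4},{"twist":[0,0,0],"dp":[-0.016,0.042,0.14],"fingers":0.4},{"twist":[0,0,0],"dp":[-0.016,0.042,0.15],"fingers":0.4},{"twist":[0,0,0],"dp":[-0.016,0.042,0.15],"fingers":0.4}]'
```

```text
time_s: 20.15
tool_pos: [0.4459, -0.0627, 0.0256]
orientation: [0.049, -3.141, -0.0]
wrist_force: [-0.3, 0.3, 0.0]
gripper_width: 0.69
grasp_force: 43.1
```

```bash
python3 -m pendant '[{"twist":[0,0,0],"dp":[0,-0.005,0.005],"fingers":0.4},{"twist":[0,0,0],"dp":[0,-0.005,0.01],"fingers":0.4},{"twist":[0,0,0],"dp":[0,-0.005,0.01],"fingers":0.4}]'
```

```text
time_s: 20.4
tool_pos: [0.446, -0.0628, 0.0253]
orientation: [-0.049, 3.141, 0.002]
wrist_force: [-4.3, 4.0, 23.4]
gripper_width: 0.69
grasp_force: 46.6
```

```bash
python3 -m pendant '[{"twist":[0,0,0],"dp":[0,0,-0.005],"fingers":0.75},{"twist":[0,0,0],"dp":[0,0,-0.005],"fingers":0.8},{"twist":[0,0,0],"dp":[0,0,-0.005],"fingers":0.85},{"twist":[0,0,0],"dp":[0,0,-0.03],"fingers":0.9},{"twist":[0,0,0],"dp":[0,0,-0.15],"fingers":0.9},{"twist":[0,0,0],"dp":[0,0,-0.4],"fingers":0.9},{"twist":[0,0,0],"dp":[0,0,-0.65],"fingers":1},{"twist":[0,0,0],"dp":[0,0,-0.9],"fingers":1}]'
python3 -m pendant '[{"twist":[0,0,0],"dp":[0.02,-0.1,-0.2],"fingers":1},{"twist":[0,0,0],"dp":[0.05,-0.35,-0.2],"fingers":1},{"twist":[0,0,0],"dp":[0.1,-0.6,-0.2],"fingers":1},{"twist":[0,0,0],"dp":[0.15,-0.85,-0.2],"fingers":1},{"twist":[0,0,0],"dp":[0.2,-1,-0.2],"fingers":1},{"twist":[0,0,0],"dp":[0.2,-1,-0.2],"fingers":1}]'
cat > m4.py <<'E'
from h import *
import sys
f=grab(sys.argv[1]);H,S,V=hsv(f);print("tp",f["tp"]*1000)
v,u=np.mgrid[:480,:640]
def reg(z,x0,x1,y0,y1):
    P=plane(f,np.c_[u.ravel(),v.ravel()],z).reshape(480,640,3);return (P[...,0]>x0)&(P[...,0]<x1)&(P[...,1]>y0)&(P[...,1]<y1)&(v<300)
for c in blobs((H>12)&(H<30)&(S>70)&(V>110)&reg(.02,.4,.49,-.11,-.02),150)[:1]: rep(f,c,.021,"cap")
for c in blobs((H>50)&(H<85)&(S>120)&reg(.008,.394,.498,-.106,-.023),150)[:1]: rep(f,c,.008,"round floor")
for c in blobs((H>50)&(H<85)&(S>120)&reg(.008,.394,.498,-.176,-.1),150)[:1]: rep(f,c,.008,"oblong floor")
# counter: not-table, i.e. edges of case via Hough in neighbourhood of its expected pixel
E
python3 m4.py w12
```

```text
time_s: 21.07
tool_pos: [0.4454, -0.0635, 0.1607]
orientation: [0.048, -3.139, 0.0]
wrist_force: [1.1, 1.5, 0.1]
gripper_width: 1.001
grasp_force: 0.0
time_s: 21.57
tool_pos: [0.4188, -0.2195, 0.1898]
orientation: [-0.038, 3.141, -0.004]
wrist_force: [-0.5, -0.0, 0.4]
gripper_width: 1.005
grasp_force: 0.0
tp [ 418.83445199 -219.47102601  189.77736427]
cap px [490.6 261.2] cen mm [445.  -64.2] rect [445.2 -65.7] [65.9 59.4] long ang 63.0
round floor px [476.5 247. ] cen mm [435.7 -74.2] rect [442.5 -67.5] [66.5 80.3] long ang -35.8
oblong floor px [408.3 251.1] cen mm [ 442.2 -139.9] rect [ 442.3 -140. ] [88.8 65.3] long ang 1.4
```

```bash
python3 -m pendant '[{"twist":[0,0,0.06],"dp":[0.08,-0.2,0],"fingers":1},{"twist":[0,0,0.12],"dp":[0.15,-0.43,0.05],"fingers":1},{"twist":[0,0,0.18],"dp":[0.22,-0.64,0.2],"fingers":1},{"twist":[0,0,0.25],"dp":[0.27,-0.8,0.3],"fingers":1},{"twist":[0,0,0.31],"dp":[0.29,-0.843,0.4],"fingers":1},{"twist":[0,0,0.31],"dp":[0.29,-0.843,0.5],"fingers":1},{"twist":[0,0,0.31],"dp":[0.29,-0.843,0.5],"fingers":1},{"twist":[0,0,0.31],"dp":[0.29,-0.843,0.5],"fingers":1}]'
python3 - <<'E'
from h import *
f=grab("w13");print("tp",f["tp"]*1000,f["ori"])
v,u=np.mgrid[:480,:640]
o,d=ray(f,np.c_[u.ravel(),v.ravel()]);dc=d@f["T"][:3,:3]
X=(o+d*(f["depth"].ravel()/-dc[:,2])[:,None]).reshape(480,640,3)
P0=plane(f,np.c_[u.ravel(),v.ravel()],0.005).reshape(480,640,3)
reg=(abs(X[...,0]-.378)<.06)&(abs(X[...,1]+.347)<.05)&(f["depth"]>0)&(v<330)
print("table z",np.median(X[...,2][reg&(X[...,2]<.004)]), "top z",np.percentile(X[...,2][reg&(X[...,2]<.04)],98))
for h,z in((.005,.01),(.013,.018),(.017,.019)):
    for c in blobs(reg&(X[...,2]>h)&(X[...,2]<.04),80)[:1]:
        rep(f,c,z,f"h>{h}")
        Q=X[c[:,1],c[:,0]];Q=plane(f,c,z)
        (cx,cy),r=cv2.minEnclosingCircle((Q[:,:2]*1000).astype(np.float32));print("  encl",cx,cy,r)
m=reg&(X[...,2]>.002)&(X[...,2]<.04);pts=X[m]
ctr=np.array([.3783,-.347]);r=np.linalg.norm(pts[:,:2]-ctr,axis=1)
for s in(-1,1):
    q=pts[(r>.027)&(r<.05)&(np.sign(pts[:,0]-ctr[0])==s)&(abs(pts[:,1]-ctr[1])<.02)];print(s,len(q),(q.mean(0)*1000).round(1))
# dark/dim rows: ring and knob by grey contrast
g=cv2.cvtColor(f["image"],cv2.COLOR_RGB2GRAY);s=(V:=g)
r=cv2.HoughCircles(cv2.medianBlur(g,5),cv2.HOUGH_GRADIENT,1,40,param1=120,param2=25,minRadius=30,maxRadius=60)
if r is not None:
    for q in r[0][:4]:print("hough",q,(plane(f,q[:2],.018)*1000).round(1))
cv2.imwrite("pics/w13c.png",cv2.resize(f["image"][130:330,220:420],(600,600),interpolation=cv2.INTER_CUBIC)[:,:,::-1])
E
```

```text
time_s: 22.28
tool_pos: [0.3814, -0.3407, 0.1138]
orientation: [-0.192, -3.134, -0.003]
wrist_force: [-0.0, 0.6, -0.8]
gripper_width: 1.001
grasp_force: 0.0
tp [ 381.43714836 -340.66359303  113.82289291] [-1.92430196e-01 -3.13404735e+00 -2.63303650e-03]
table z 0.000435881139121852 top z 0.02203850531006098
h>0.005 px [305.5 252. ] cen mm [ 381.2 -349.2] rect [ 381.  -347.8] [50.4 48.4] long ang 35.1
  encl 383.81591796875 -349.4259338378906 28.84913444519043
h>0.013 px [305.8 253.2] cen mm [ 379.6 -348.6] rect [ 379.2 -348.1] [46.4 47.2] long ang -51.1
  encl 382.1346130371094 -349.7178649902344 27.028650283813477
h>0.017 px [306.4 252.2] cen mm [ 378.6 -348. ] rect [ 378.6 -348.1] [44.9 44.9] long ang 37.7
  encl 379.14398193359375 -348.0806884765625 23.293235778808594
-1 301 [ 343.2 -344.2    3.7]
1 126 [ 408.2 -350.6   14. ]
hough [304.5 252.5  34.7] [[ 378.3 -349.1   18. ]]
```

```bash
python3 -m pendant '[{"twist":[0,0,-0.045],"dp":[0.013,-0.045,0.1],"fingers":1},{"twist":[0,0,-0.045],"dp":[0.013,-0.045,0.25],"fingers":1},{"twist":[0,0,-0.045],"dp":[0.013,-0.045,0.38],"fingers":1},{"twist":[0,0,-0.045],"dp":[0.013,-0.045,0.47],"fingers":1},{"twist":[0,0,-0.045],"dp":[0.013,-0.045,0.52],"fingers":1},{"twist":[0,0,-0.045],"dp":[0.013,-0.045,0.52],"fingers":1},{"twist":[0,0,-0.045],"dp":[0.013,-0.045,0.52],"fingers":1}]'
```

```text
time_s: 22.92
tool_pos: [0.3791, -0.3483, 0.037]
orientation: [0.158, 3.137, -0.0]
wrist_force: [0.5, -0.3, -0.2]
gripper_width: 1.0
grasp_force: 0.0
```

```bash
python3 -m pendant '[{"twist":[0,0,0],"dp":[0.004,0,0.05],"fingers":1},{"twist":[0,0,0],"dp":[0.004,0,0.09],"fingers":1},{"twist":[0,0,0],"dp":[0.004,0,0.1],"fingers":1},{"twist":[0,0,0],"dp":[0.004,0,0.1],"fingers":0.8},{"twist":[0,0,0],"dp":[0.004,0,0.1],"fingers":0.65},{"twist":[0,0,0],"dp":[0.004,0,0.1],"fingers":0.55},{"twist":[0,0,0],"dp":[0.004,0,0.1],"fingers":0.45},{"twist":[0,0,0],"dp":[0.004,0,0.1],"fingers":0.35}]' 40
python3 -m pendant '[{"twist":[0,0,0],"dp":[0,0,0],"fingers":0.3},{"twist":[0,0,0],"dp":[0,0,0],"fingers":0.3},{"twist":[0,0,0],"dp":[0,0,0],"fingers":0.3}]'
```

```text
time_s: 23.58
tool_pos: [0.378, -0.3485, 0.0217]
orientation: [0.159, 3.137, -0.0]
wrist_force: [-0.6, 1.5, 4.9]
gripper_width: 0.518
grasp_force: 40.2
time_s: 23.83
tool_pos: [0.378, -0.3485, 0.0217]
orientation: [0.159, 3.137, -0.0]
wrist_force: [-0.8, 0.4, 4.6]
gripper_width: 0.514
grasp_force: 40.2
```

```bash
python3 -m pendant '[{"twist":[0,0,0],"dp":[0,0,-0.1],"fingers":0.3},{"twist":[0,0,0],"dp":[0,0,-0.3],"fingers":0.3},{"twist":[0,0,0],"dp":[0,0,-0.5],"fingers":0.3},{"twist":[0,0,-0.05],"dp":[-0.03,0.16,-0.67],"fingers":0.3},{"twist":[0,0,-0.1],"dp":[-0.07,0.38,-0.67],"fingers":0.3},{"twist":[0,0,-0.18],"dp":[-0.12,0.6,-0.67],"fingers":0.3},{"twist":[0,0,-0.25],"dp":[-0.151,0.753,-0.67],"fingers":0.3},{"twist":[0,0,-0.25],"dp":[-0.151,0.753,-0.67],"fingers":0.3}]'
python3 - <<'E'
from h import *
f=grab("w14");tp=f["tp"]
print("tp",tp*1000,f["ori"],tp[2]-.0217)
v,u=np.mgrid[:480,:640]
o,d=ray(f,np.c_[u.ravel(),v.ravel()]);dc=d@f["T"][:3,:3]
X=(o+d*(f["depth"].ravel()/-dc[:,2])[:,None])
M=R.from_rotvec(f["ori"]).as_matrix();t=((X-tp)@M).reshape(480,640,3)*1000
dep=f["depth"]>0
m=dep&(abs(t[...,0])<60)&(abs(t[...,1])<20)&(t[...,2]<26)&(t[...,2]>-5)
h=21.7-t[...,2]
top=m&(h>17);print("top",top.sum(),t[top].mean(0),"h",np.median(h[top]))
for lo,hi in((27,48),(-60,-27)):
    q=t[m&(t[...,0]>lo)&(t[...,0]<hi)];print(lo,len(q),q.mean(0) if len(q) else "", q[:,:2].min(0) if len(q) else "",q[:,:2].max(0) if len(q) else "")
E
```

```text
time_s: 24.5
tool_pos: [0.4135, -0.2331, 0.1217]
orientation: [-0.051, 3.141, 0.005]
wrist_force: [-0.1, 1.1, -1.2]
gripper_width: 0.513
grasp_force: 41.0
tp [ 413.45697166 -233.07113719  121.74469088] [-0.05064005  3.14093831  0.0046302 ] 0.10004469088333565
top 8828 [ 1.99235119 -0.13081435  0.95339171] h 20.858540609040926
27 616 [3.62963301e+01 8.54409667e-03 1.79475971e+01] [ 27.03929528 -10.8788783 ] [42.92247034 11.08049689]
-60 215 [-29.5167513   -0.72122276   6.19837396] [-32.84406928  -5.84085013] [-27.00595071   4.27389442]
```

```bash
python3 -m pendant '[{"twist":[0,0,0],"dp":[-0.08,0.2,0],"fingers":0.3},{"twist":[0,0,0],"dp":[-0.16,0.42,0],"fingers":0.3},{"twist":[0,0,0],"dp":[-0.237,0.605,0],"fingers":0.3},{"twist":[0,0,0],"dp":[-0.237,0.605,0.1],"fingers":0.3},{"twist":[0,0,0],"dp":[-0.237,0.605,0.25],"fingers":0.3},{"twist":[0,0,0],"dp":[-0.237,0.605,0.4],"fingers":0.3},{"twist":[0,0,0],"dp":[-0.237,0.605,0.46],"fingers":0.3},{"twist":[0,0,0],"dp":[-0.237,0.605,0.46],"fingers":0.3}]'
```

```text
time_s: 25.22
tool_pos: [0.4441, -0.1474, 0.0512]
orientation: [0.034, -3.138, -0.001]
wrist_force: [-0.0, -0.2, -0.3]
gripper_width: 0.521
grasp_force: 41.1
```

```bash
python3 -m pendant '[{"twist":[0,0,0],"dp":[-0.013,0.043,0],"fingers":0.3},{"twist":[0,0,0],"dp":[-0.013,0.043,0.05],"fingers":0.3},{"twist":[0,0,0],"dp":[-0.013,0.043,0.09],"fingers":0.3},{"twist":[0,0,0],"dp":[-0.013,0.043,0.12],"fingers":0.3},{"twist":[0,0,0],"dp":[-0.013,0.043,0.135],"fingers":0.3},{"twist":[0,0,0],"dp":[-0.013,0.043,0.135],"fingers":0.3},{"twist":[0,0,0],"dp":[-0.013,0.043,0.135],"fingers":0.3}]'
```

```text
time_s: 25.8
tool_pos: [0.447, -0.1403, 0.0325]
orientation: [0.037, -3.141, -0.0]
wrist_force: [-0.3, 0.3, -1.0]
gripper_width: 0.518
grasp_force: 41.1
```

```bash
python3 -m pendant '[{"twist":[0,0,0],"dp":[0.004,0,0.008],"fingers":0.3},{"twist":[0,0,0],"dp":[0.004,0,0.015],"fingers":0.3},{"twist":[0,0,0],"dp":[0.004,0,0.02],"fingers":0.3},{"twist":[0,0,0],"dp":[0.004,0,0.02],"fingers":0.3}]'
```

```text
time_s: 26.13
tool_pos: [0.4466, -0.1403, 0.0298]
orientation: [-0.037, 3.141, 0.0]
wrist_force: [-0.3, 0.0, 3.5]
gripper_width: 0.515
grasp_force: 41.6
```

Contact at 3.5 N, at the expected height. I'll release with a partial opening, since the cap is next to it, then lift and look.

```bash
python3 -m pendant '[{"twist":[0,0,0],"dp":[0,0,0.003],"fingers":0.56},{"twist":[0,0,0],"dp":[0,0,0.003],"fingers":0.6},{"twist":[0,0,0],"dp":[0,0,0.003],"fingers":0.62},{"twist":[0,0,0],"dp":[0,0,-0.03],"fingers":0.62},{"twist":[0,0,0],"dp":[0,0,-0.12],"fingers":0.62},{"twist":[0,0,0],"dp":[0,0,-0.35],"fingers":0.62},{"twist":[0,0,0],"dp":[0,0,-0.6],"fingers":0.62},{"twist":[0,0,0],"dp":[0,0,-0.85],"fingers":0.62}]'
python3 -m pendant '[{"twist":[0,0,0],"dp":[0,0.1,-0.3],"fingers":0.62},{"twist":[0,0,0],"dp":[0,0.3,-0.55],"fingers":0.62},{"twist":[0,0,0],"dp":[0,0.5,-0.6],"fingers":0.62},{"twist":[0,0,0],"dp":[0,0.7,-0.6],"fingers":0.62},{"twist":[0,0,0],"dp":[0,0.7,-0.6],"fingers":0.62},{"twist":[0,0,0],"dp":[0,0.7,-0.6],"fingers":0.62}]'
python3 m4.py w15
python3 - <<'E'
from h import *
f=load("w15");v,u=np.mgrid[:480,:640]
o,d=ray(f,np.c_[u.ravel(),v.ravel()]);dc=d@f["T"][:3,:3]
X=(o+d*(f["depth"].ravel()/-dc[:,2])[:,None]).reshape(480,640,3)*1000;ok=f["depth"]>0
H,S,V=hsv(f)
def st(n,m): q=X[m&ok];print(n,len(q),q.mean(0).round(1),"z pct",np.percentile(q[:,2],[5,50,95]).round(1))
b=lambda cx,cy,r:np.hypot(X[...,0]-cx,X[...,1]-cy)<r
st("cap top",b(445,-64,28)&(X[...,2]>15)&(X[...,2]<40)); st("counter top",b(447,-140.4,24)&(X[...,2]>22)&(X[...,2]<40))
st("ring",(S<60)&(V>90)&(abs(X[...,1]+140.4)<16)&(X[...,0]>400)&(X[...,0]<420)&(X[...,2]<30))
st("knob",(S<60)&(V>90)&(abs(X[...,1]+140.4)<10)&(X[...,0]>472)&(X[...,0]<485)&(X[...,2]<40))
st("lid",b(458,111,25)&(H>95)&(H<125)&(X[...,2]<50)); st("knob stamp",(H<25)&b(455,43.4,15)&(X[...,2]>75)&(X[...,2]<95))
E
```

```text
time_s: 26.8
tool_pos: [0.4456, -0.1403, 0.1585]
orientation: [0.036, -3.14, -0.0]
wrist_force: [1.4, -0.3, 0.8]
gripper_width: 0.62
grasp_force: 0.0
time_s: 27.3
tool_pos: [0.4438, -0.0335, 0.2475]
orientation: [-0.044, 3.141, 0.001]
wrist_force: [-0.3, -1.1, 0.8]
gripper_width: 0.623
grasp_force: 0.0
tp [443.84799162 -33.52644739 247.46555864]
cap px [288.5 215.4] cen mm [445.9 -62.6] rect [446.  -62.7] [60.2 59.3] long ang 1.1
round floor px [287.5 211.9] cen mm [445.2 -64.8] rect [445.3 -64.9] [79.6 79.6] long ang 1.6
oblong floor px [215.5 212.2] cen mm [ 448.1 -140. ] rect [ 446.8 -141.8] [99.2 65.2] long ang 1.4
cap top 2581 [444.8 -64.   21.1] z pct [19.6 21.1 22.6]
counter top 1599 [ 446.4 -138.7   28.5] z pct [25.7 28.8 30.6]
ring 89 [ 410.5 -140.4   11.7] z pct [ 9.3 11.9 13.3]
knob 54 [ 475.2 -139.6   23.1] z pct [21.4 23.9 25.3]
lid 1678 [457.8 110.5  27.4] z pct [26.2 27.4 28.7]
knob stamp 849 [454.   42.2  80.8] z pct [75.9 81.9 84.1]
```

View pics/w15.png

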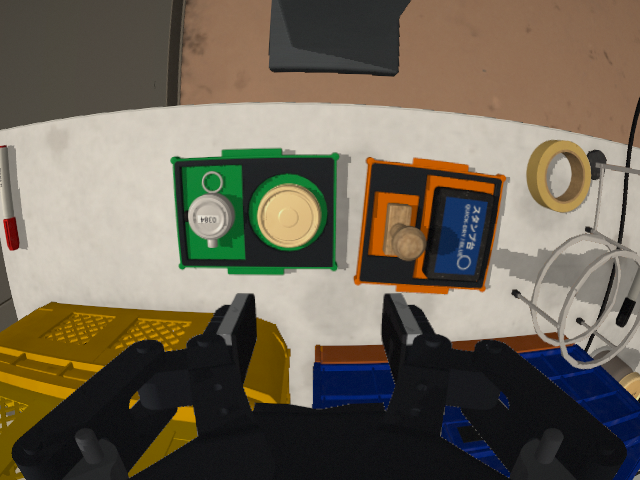

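The final view shows all four things flat and centred: counter (210,215), cap (288,215), stamp (404,230) and pad (460,233). The measured tops of 21, 28.5, 84 and 27 mm match floor plus height. The marker and tape look unmoved.

```bash
python3 -c "
from rig import bot
print(bot.hand_in())"
```

```text
the job is handed in; nothing more can be done
None
```

Both kits are made up and handed in at about 27 s: all four things measured flat and within about 2 mm of the middle of their cut-outs, and the marker and tape were left alone.

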